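# Unscrew the sensor from the flow cell for calibration

### The arm

A 7-joint arm with a two-finger parallel gripper is mounted at the origin on a cart in front of the work surface, level with it; the furniture and walls round the work are solid. World frame = base frame: x ahead of the robot, y to its left, z up, the work surface at z = 0. Lengths are in m, angles in rad, forces in N, time in s.
With the tool pointing down it reaches from about 0.35 to 0.9 m from the base axis. Payload 7.2 kg.
Tool frame: the origin (TCP) lies on the centre line of the jaws, within the pads' length; the fingertips stand 8 mm ahead of it and the grasp point (between the pads) lies 11 mm behind it; z points along the fingers, y is the direction in which the jaws open and shut (so a half turn about z gives the same grasp; the last joint's range is limited). The gripper opens to 85 mm and grips with 20 to 120 N. Pads are 22 mm wide; open, the fingers measure 114 mm over their backs; the gripper's body (76 mm by 85 mm) begins 54 mm behind the grasp point. The pads swing forward as they close: fully open they stand 13 mm farther back than shut.
Start: joints at [-1.265, 0.411, -0.013, 1.596, 0.006, 1.134, -0.082], TCP at [0.228, 0.582, 0.239] pointing down, gripper open.
Joint ranges: [-2.95, 2.95], [-0.29, 1.99], [-1.47, 1.44], [0.14, 2.54], [-1.03, 4.17], [0.13, 1.85], [-2.86, 2.86]. Speed limits (rad/s): [2.39, 2.39, 3.01, 3.01, 3.14, 3.14, 3.14].

### API

Orientations are given as a unit quaternion [w, x, y, z].
In Python, from bench import read_state, grab_frame, finish_job, trace gives the robot as it stands.
- The arm moves only by the tool servo_tool, never from a script. Its argument "targets" is a list of rows, each a list of 7 numbers: the shift along the tool's x, y, z in cm, then the turn, a rotation vector about the tool's x, y, z in degrees, then the closure, from 0 (fully open) to 1 (shut). A call has 1 to 12 rows; each row shifts and turns the commanded pose from where the row before left it, along the tool's axes as they then stand; what a row does not reach is not made up. A row lasts 1/12 s, in which the tool goes at most 41.7 mm and 7.16 degrees, less where a joint would pass 70% of its speed; a pose out of reach is approached as far as the arm can. A call is refused whole if a number of a shift passes 4.17 or a number of a turn 7.16, either way. A call with a gripper value outside its range is refused whole. The fingers move at their own pace and stop on an object; the grip force is fixed at half the most. Time passes only in rows, so rows that do not move let the fingers close. It gives the time, the measured TCP pose, the force and the opening at its end, in the units of the state.
- read_state(): the state, without advancing time (a new reading comes with each control period).
- grab_frame(name): name is "side" or "top"; returns a dict with "color" (420x560x3 uint8, red, green, blue), "range_z" (420x560 float32, m along the optical axis (not along the pixel's ray), 0 where there is no reading), "K" (3x3 intrinsics, pixels), "k1" (the pictures are not rectified: a ray, as slopes to the right and down, at radius r is drawn at 1 + k1 r^2 times it, then the intrinsics apply), "rvec" (rotation vector, rad) and "tvec" (3), from world to camera coordinates, as OpenCV has them. Camera axes: x right, y down, z forward; pixel columns grow to the right and rows downward; lengths in m; the calibration is good to about 2 mm. A picture is of the moment at which its call begins.
- finish_job(): hands the job in, once; it reports no verdict.
Trained networks look in the newest picture that a camera, given by its name, has taken for a name from the list of things; names that differ only in an ending like _2 or _b are one class to them, and where a whole thing is asked for, a point or a joint stands for the part that bears it (a point fixed in the world has none). Each returns a list of dicts, best first, with "score" (0 to 1); they miss things now and then, are a little off and sometimes report something else, mostly with a low value. They report only what shows in the picture. A call takes as long as a camera call. They do not tell look-alikes from the thing itself.
- trace(camera, thing): "pixels" (420x560 bool, what is visible of it) and "xy" ([column, row] in pixels, amid what is visible of it).
The state is a dict: "t": time; "joint_pos": joint angles; "joint_velocities": joint speeds; "joint_torque": joint torques, N m; "tcp_pos": TCP position; "tool_rot": TCP orientation; "force": force on the tool from outside, world axes, zero at the start; "moment": the same for the moment, N m; "width": opening from 0.0 (shut) to 1.0 (fully open).
Only numpy, scipy, OpenCV 4.12 (cv2) and the standard library are available. Lean on these libraries where they do the work, as an engineer would, in place of code of your own. Each camera call takes 0.05 s, during which the arm holds its last target.

### The job

The conductivity sensor screwed into the front of the bench flow cell is due for calibration. Unscrew it by its hexagon (ordinary right-hand thread) without forcing it, draw it straight out of the port until its probe is clear of the cell, then lay it down gently inside the steel instrument tray and let go, leaving the other things on the bench where they are.

Things in the scene. Friction and masses are not known exactly. Their poses are not given: they have to be found in the camera images.
- flow_cell: Grey plastic block 64 mm wide, 62 high, 60 deep on a steel post and a grey foot plate, fixed to the bench, its round port level in the middle of its front face. Origin: port centre in the front face, 125 mm above the bench. Axes: z level, straight out of the port; x up; y across. The block reaches 31 mm above and below and 32 mm beside the port's axis; before it only a 6 mm lip of the foot plate.
- port (a point): The thread inside the port, 5.5 mm behind the face. Coarse two-start right-hand thread, lead 24 mm a turn, end play about 4 mm: the sensor unscrews counter-clockwise seen from the front (positive about z), coming out 4 mm per 60 degrees, with little torque (under 0.5 N m). Its depth varies: it lets go after a third to a half turn; until then a pull stops dead, afterwards it slides out freely.
- sensor: Stubby steel sensor, 114 mm long, 0.08 to 0.17 kg, screwed into the port. Its z runs along it, out of the port. Origin: on its axis at the inner face of its collar, 0 to 2 mm off the cell's face at the start, sagging about 2 degrees. From there outwards: collar, 27 mm across, to 5 mm, neck to 8 mm, hexagon 8 to 34 mm, cap to 56 mm; inwards: thread, 24 mm across, to 26 mm, slim probe to 58 mm.
- sensor_hex (a point): Middle of the sensor's steel hexagon, on its axis, 21 mm outside the sensor's origin. Hexagon 28 mm across flats, 32 mm over corners, 26 mm long, its flats 16 mm wide; two flats face along the sensor's own +y and -y, the others every 60 degrees about z. The sensor balances 24 mm further in.
- sensor_tip (a point): End of the sensor's slim probe (11 mm in diameter), 58 mm inside the sensor's origin; clear of the port once it is in front of the cell's face.
- sensor_cap (a point): Outer end of the sensor's black connector (13 mm in diameter, behind it a cap 21 mm in diameter), 56 mm outside the sensor's origin.
- tray: Open stainless instrument tray, 180 mm long (its x), 126 mm wide (its y), rim 22 mm high, 0.5 kg, loose on the bench, empty. Origin: centre of its underside; the floor inside lies 3 mm higher and is 176 by 122 mm.
- timer: White count-down timer, 73 x 65 x 19 mm, lying on the bench, loose; origin at the centre of its underside. Leave it alone.
- white_box: White card box, 148 x 128 x 46 mm, on the bench, loose; origin at the centre of its underside. Leave it alone.
- reagent_bottle: Small white-capped bottle, 31 mm in diameter and 109 mm high, standing on the bench, loose; origin at the centre of its underside. Leave it alone.
- rack_green: Low green tube rack, 70 x 138 x 41 mm, on the bench, loose; origin at the centre of its underside. Leave it alone.
Mind the look-alikes: they are no part of the job. Of the things that look like the sensor, the smaller one is meant.

How it is judged:
By the outcome, as a careful person would: the job done as asked, in the order asked, and still so for the second after the job is handed in, with the robot touching nothing.
It also fails if it takes over 67 s, if anything falls off the work surface, if the arm or the gripper's body presses on something with over 40 N, if the wrist force passes 120 N, or if a joint passes its speed limit or range.

## Working session

There is one attempt and no reset: what is moved stays moved. The work goes in short steps, Python scripts to look and compute and a tool call to move; the robot and the scene stay as the last step left them, time stands still between calls to the robot, and variables do not carry over. Pictures are saved under pics/ and viewed, and the job is handed in when it is done.

Besides the shell and the picture viewer there is one more tool, called after "Call:" by a JSON object that holds its "name" and its "arguments". servo_tool: Moves the arm, as the interface text tells. Its arguments: {"type":"object","properties":{"targets":{"type":"array","items":{"type":"array","items":{"type":"number"}}}},"required":["targets"]}

```bash
ls; mkdir -p pics; cat > h.py <<'E'
import numpy as np, cv2
from bench import *
from scipy.spatial.transform import Rotation as R
def save(n,f): cv2.imwrite('pics/'+n+'.png',cv2.cvtColor(f['color'],cv2.COLOR_RGB2BGR))
def cloud(f):
    K=f['K'];h,w=f['range_z'].shape
    u,v=np.meshgrid(np.arange(w),np.arange(h))
    xd=np.stack([(u-K[0,2])/K[0,0],(v-K[1,2])/K[1,1]],-1)
    x=xd.copy()
    for _ in range(10): x=xd/(1+f['k1']*(x**2).sum(-1,keepdims=True))
    z=f['range_z'];P=np.dstack([x*z[...,None],z])
    M=cv2.Rodrigues(np.array(f['rvec'],float))[0]
    return (P-np.array(f['tvec']).ravel())@M
def proj(f,X):
    M=cv2.Rodrigues(np.array(f['rvec'],float))[0]
    c=np.atleast_2d(X)@M.T+np.array(f['tvec']).ravel()
    s=c[:,:2]/c[:,2:];s=s*(1+f['k1']*(s**2).sum(1,keepdims=True))
    return s*[f['K'][0,0],f['K'][1,1]]+[f['K'][0,2],f['K'][1,2]]
E
python3 - <<'E'
from h import *
print(read_state())
for n in ['side','top']:
    f=grab_frame(n);save(n+'0',f);np.save(n+'0.npy',f,allow_pickle=True)
    print(n,f['K'].tolist() if hasattr(f['K'],'tolist') else f['K'],f['k1'],f['rvec'],f['tvec'])
    C=cloud(f);v=f['range_z']>0
    for t in ['flow_cell','sensor','sensor_hex','sensor_cap','tray','timer','white_box','reagent_bottle','rack_green']:
        for d in trace(n,t)[:3]:
            m=d['pixels']&v
            print(n,t,round(d['score'],2),np.round(d['xy']),m.sum(),np.round(np.median(C[m],0),3) if m.any() else '', np.round(np.percentile(C[m],[3,97],axis=0),3).tolist() if m.any() else '')
E
```

```text
pics
{'t': 0.0, 'joint_pos': array([-1.26521198,  0.41193302, -0.01271635,  1.59705183,  0.00563502,
        1.13430227, -0.08218332]), 'joint_velocities': array([ 0.00041875, -0.00095875,  0.00178077, -0.0018169 ,  0.00054729,
        0.00103006, -0.00097963]), 'joint_torque': array([ 9.92522791e-05, -6.00611901e+01,  6.82612360e-01, -2.99408036e+01,
        1.38625887e-02,  1.05228744e-02,  4.47114985e-06]), 'tcp_pos': array([0.22808085, 0.58137198, 0.23842923]), 'tool_rot': array([-8.09706253e-05,  1.85776470e-01,  9.82591683e-01, -8.25424306e-04]), 'force': array([ 0.82828068, -0.00753024, -0.07958088]), 'moment': array([0.03011985, 0.05472108, 0.02283788]), 'width': 0.9979268113639191}
side [[520.4940450954189, 0.0, 283.9192229952878], [0.0, 520.4940450954189, 215.7366808251795], [0.0, 0.0, 1.0]] -0.05349648059286648 [ 0.20562449 -2.65814103  1.53205524] [0.58796342 0.14251447 1.15923362]
side flow_cell 0.97 [255. 244.] 2344 [0.641 0.107 0.102] [[0.604, 0.06, 0.006], [0.684, 0.132, 0.157]]
side sensor 0.89 [279. 235.] 322 [0.59  0.123 0.13 ] [[0.564, 0.104, 0.116], [0.615, 0.131
[... 1992 characters left out ...]
 211.] 270 [0.587 0.113 0.134] [[0.562, 0.098, 0.125], [0.609, 0.128, 0.141]]
top tray 0.8 [347. 232.] 4170 [ 0.551 -0.204  0.003] [[0.465, -0.271, -0.001], [0.638, -0.137, 0.024]]
top timer 0.95 [284. 287.] 865 [ 0.434 -0.055  0.019] [[0.401, -0.086, 0.001], [0.469, -0.024, 0.023]]
top timer 0.69 [224. 193.] 1514 [0.633 0.077 0.153] [[0.597, 0.045, 0.006], [0.678, 0.121, 0.159]]
top white_box 0.95 [190. 144.] 3676 [0.767 0.166 0.046] [[0.691, 0.09, 0.007], [0.847, 0.246, 0.05]]
top reagent_bottle 0.5 [322. 188.] 219 [ 0.647 -0.143  0.106] [[0.638, -0.157, 0.019], [0.665, -0.13, 0.112]]
top rack_green 0.84 [346. 149.] 1674 [ 0.747 -0.211  0.033] [[0.688, -0.26, 0.001], [0.805, -0.16, 0.043]]
```

View pics/side0.png

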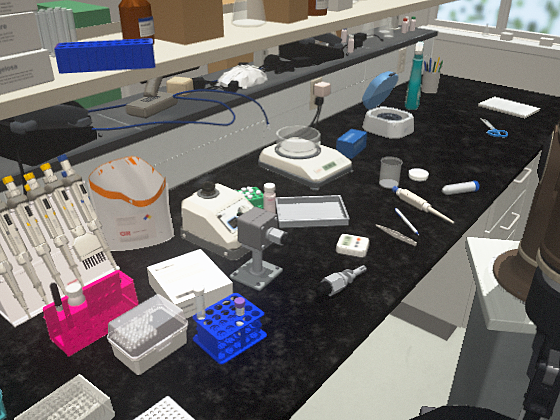

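View pics/top0.png

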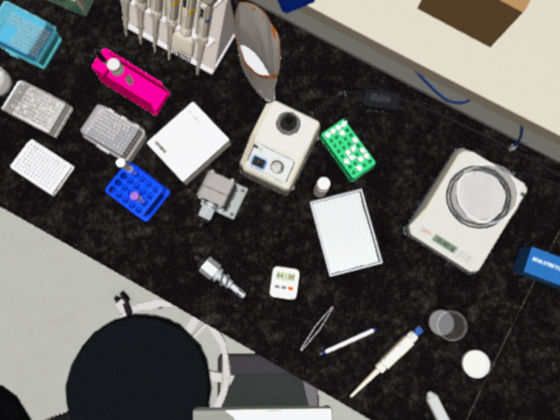

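```bash
python3 - <<'E'
from h import *
for n,(c0,r0,c1,r1) in {'side':(215,190,385,317),'top':(165,165,265,240)}.items():
    f=np.load(n+'0.npy',allow_pickle=True).item()
    im=cv2.cvtColor(f['color'],cv2.COLOR_RGB2BGR)[r0:r1,c0:c1]
    s=min(800/(c1-c0),600/(r1-r0))
    cv2.imwrite('pics/%s0z.png'%n,cv2.resize(im,None,fx=s,fy=s,interpolation=cv2.INTER_CUBIC)[:600,:800])
E
```

```text
(no output)
```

View pics/side0z.png

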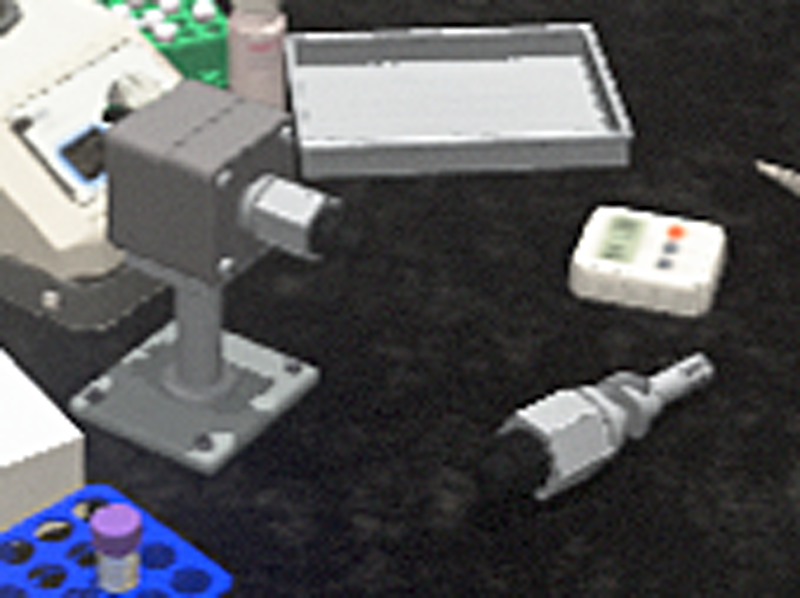

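View pics/top0z.png

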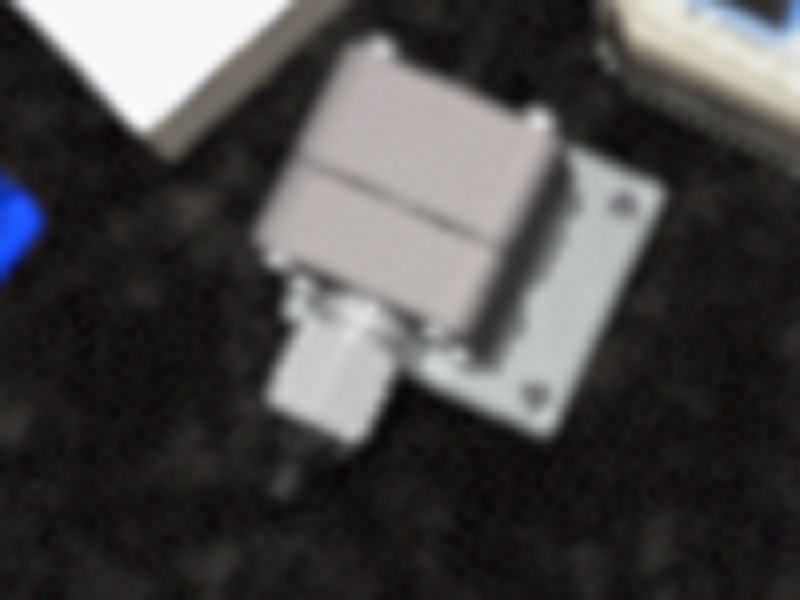

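```bash
python3 - <<'E'
from h import *
# cell block fit
pts=[];names={}
for n in ['side','top']:
    f=np.load(n+'0.npy',allow_pickle=True).item();C=cloud(f)
    v=f['range_z']>0
    m=v&(C[...,0]>.54)&(C[...,0]<.72)&(C[...,1]>.02)&(C[...,1]<.16)&(C[...,2]>.075)&(C[...,2]<.175)
    P=C[m];pts.append(P);names[n]=P
    t=P[P[:,2]>.145];print(n,len(P),'top z',np.median(t[:,2]) if len(t) else '')
    if len(t)>20:
        print(cv2.minAreaRect(t[:,:2].astype(np.float32)*1000))
    s=P[(P[:,2]<.145)]
    np.set_printoptions(precision=3,suppress=True)
    # normals via local plane: ransac vertical planes
    rng=np.random.default_rng(0);Q=s.copy()
    for k in range(3):
        best=None
        for _ in range(800):
            a,b=Q[rng.choice(len(Q),2,False)];d=b[:2]-a[:2]
            if np.linalg.norm(d)<.02: continue
            nn=np.array([d[1],-d[0]])/np.linalg.norm(d)
            i=abs((Q[:,:2]-a[:2])@nn)<.002
            if best is None or i.sum()>best[0].sum(): best=(i,nn)
        i,nn=best;c=Q[i].mean(0);U=np.linalg.svd(Q[i][:,:2]-c[:2])[2] if i.sum()<3000 else None
        nn=U[1]; print(' plane',i.sum(),c,'normal',nn,np.degrees(np.arctan2(nn[1],nn[0])),np.ptp(Q[i],axis=0))
        Q=Q[~i]
        if len(Q)<40:break
np.save('cell.npy',np.vstack(pts))
E
```

```text
side 1672 top z 0.15548436119141743
((649.3607177734375, 85.14125061035156), (68.88836669921875, 87.27539825439453), 64.57524108886719)
 plane 392 [0.653 0.118 0.121] normal [0.421 0.907] 65.09235962855014 [0.055 0.029 0.056]
 plane 183 [0.617 0.109 0.124] normal [ 0.903 -0.43 ] -25.469339796600337 [0.029 0.06  0.049]
 plane 145 [0.601 0.123 0.12 ] normal [0.19  0.982] 79.03675050403211 [0.112 0.022 0.056]
top 1352 top z 0.1556812039009724
((645.5760498046875, 85.37185668945312), (65.0180435180664, 83.6053237915039), 63.3541259765625)
 plane 88 [0.622 0.062 0.122] normal [-0.432 -0.902] -115.59797597339379 [0.053 0.027 0.047]
 plane 83 [0.612 0.099 0.131] normal [0.43  0.903] 64.53954245110504 [0.128 0.062 0.04 ]
 plane 56 [0.588 0.103 0.128] normal [-0.524 -0.851] -121.63439083061603 [0.16  0.1   0.061]
```

```bash
python3 - <<'E'
from h import *
from scipy.optimize import least_squares
np.set_printoptions(precision=4,suppress=True)
th=np.radians(154.7);o=np.array([np.cos(th),np.sin(th),0]);n=np.array([np.sin(th),-np.cos(th),0])
print('o',o,'n',n)
P0=np.array([.6132,.1013,.125])
for nm in ['side','top']:
    f=np.load(nm+'0.npy',allow_pickle=True).item();C=cloud(f)
    M=cv2.Rodrigues(f['rvec'])[0];print(nm,'cam pos',-M.T@f['tvec'])
    Q=(C-P0)@np.stack([o,n,[0,0,1]]).T
    m=(f['range_z']>0)&(abs(Q[...,1])<.03)&(abs(Q[...,2])<.03)&(Q[...,0]>-.005)&(Q[...,0]<.075)
    q=Q[m]*1000
    print(nm,m.sum(),'hist s',np.histogram(q[:,0],np.arange(-5,76,5))[0])
    h=q[(q[:,0]>12)&(q[:,0]<33)]
    def res(p,h=h):
        a=p[2]+np.radians(60)*np.arange(6)
        N=np.stack([np.cos(a),np.sin(a)],1)
        d=((h[:,1:]-p[:2]-np.outer(h[:,0]-21,[0,-np.tan(np.radians(2))]))@N.T).max(1)-14
        return np.clip(d,-4,4)
    best=min((least_squares(res,[x,y,np.radians(a0)],loss='soft_l1') for a0 in range(0,60,10) for x in(-3,0,3) for y in (-3,0,3)),key=lambda r:r.cost)
    for a0 in range(0,60,5):
        r=min((least_squares(lambda p:res([p[0],p[1],np.radians(a0)]),[x,y],loss='soft_l1') for x in(-2,2) for y in(-2,2)),key=lambda r:r.cost);print(a0,r.x,round(r.cost,1))
    print('best n,z,roll',best.x[:2],np.degrees(best.x[2])%60,best.cost,len(h))
    # gross cap/hex end
# obstacles left side heights
f=np.load('top0.npy',allow_pickle=True).item();C=cloud(f)
m=(C[...,0]>.5)&(C[...,0]<.75)&(C[...,1]>.14)&(C[...,1]<.4)&(f['range_z']>0)
print('left max z',np.percentile(C[m][:,2],[50,90,99,100]))
m=m&(C[...,2]>.02);print(C[m].min(0),C[m].max(0))
E
```

```text
o [-0.9041  0.4274  0.    ] n [0.4274 0.9041 0.    ]
side cam pos [0.4492 1.0092 0.6997]
side 606 hist s [136 160  25  27  28  31  33  33  42  31  28  13  19   0   0   0]
0 [ 0.8588 -1.2237] 68.0
5 [ 0.6685 -1.0483] 64.8
10 [ 0.7135 -1.1076] 64.1
15 [ 0.7063 -0.9724] 68.5
20 [ 0.6871 -0.9449] 72.2
25 [ 0.71   -1.0956] 78.1
30 [ 0.6875 -1.118 ] 81.7
35 [ 0.6426 -1.0581] 81.7
40 [ 0.6911 -1.1189] 79.5
45 [ 0.7616 -1.1313] 76.6
50 [ 0.8032 -1.2477] 74.1
55 [ 0.8368 -1.2465] 71.6
best n,z,roll [ 0.6735 -1.077 ] 7.867241150170618 63.25351667405706 128
top cam pos [ 0.4539 -0.04    1.2184]
top 381 hist s [23 68 32 24 33 31 31 30 34 24 21 14 14  2  0  0]
0 [ 0.4393 -1.2955] 85.5
5 [ 0.4869 -1.2864] 85.1
10 [ 0.4865 -1.3105] 91.5
15 [ 0.5034 -1.2277] 102.7
20 [ 0.4164 -1.1847] 112.2
25 [ 0.2819 -1.0427] 115.1
30 [ 0.3043 -1.1583] 115.7
35 [ 0.4717 -1.101 ] 114.5
40 [ 0.3389 -1.3513] 110.5
45 [ 0.4138 -1.4021] 103.2
50 [ 0.4644 -1.2468] 96.6
55 [ 0.3044 -1.3467] 90.8
best n,z,roll [ 0.4727 -1.2907] 2.805694141422703 84.44224243709719 127
left max z [0.0014 0.054  0.0884 0.127 ]
[0.5013 0.14   0.0201] [0.75   0.3617 0.127 ]
```

```bash
python3 - <<'E'
from h import *
th=np.radians(154.7);o=np.array([np.cos(th),np.sin(th),0]);n=np.array([np.sin(th),-np.cos(th),0]);z=np.array([0,0,1.])
P0=np.array([.6132,.1013,.125])
oo=o*np.cos(np.radians(2))-z*np.sin(np.radians(2))
for nm,off,(c0,r0,c1,r1) in [('side',(.7,-1.1),(255,218,297,249)),('top',(.45,-1.3),(188,192,230,223))]:
    f=np.load(nm+'0.npy',allow_pickle=True).item()
    rows=[]
    S=9
    for roll in [None,0,5,10]:
        im=cv2.cvtColor(f['color'],cv2.COLOR_RGB2BGR)[r0:r1,c0:c1]
        im=cv2.resize(im,None,fx=S,fy=S,interpolation=cv2.INTER_NEAREST)
        if roll is not None:
            a=np.radians(roll+30+60*np.arange(6))
            c=P0+n*off[0]/1000+z*off[1]/1000
            pts=[[c+oo*(s-21)/1000*1+o*.021+(n*np.cos(x)+z*np.sin(x))*.01617 for x in a] for s in (9.,35.)]
            q=[((proj(f,np.array(p))-[c0,r0]+.5)*S).astype(int) for p in pts]
            for k in q: cv2.polylines(im,[k.reshape(-1,1,2)],True,(0,0,255),1)
            for i in range(6): cv2.line(im,tuple(map(int,q[0][i])),tuple(map(int,q[1][i])),(0,255,0),1)
        rows.append(im)
    cv2.imwrite('pics/ov_%s.png'%nm,np.vstack([np.hstack(rows[:2]),np.hstack(rows[2:])]))
E
```

```text
(no output)
```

View pics/ov_side.png

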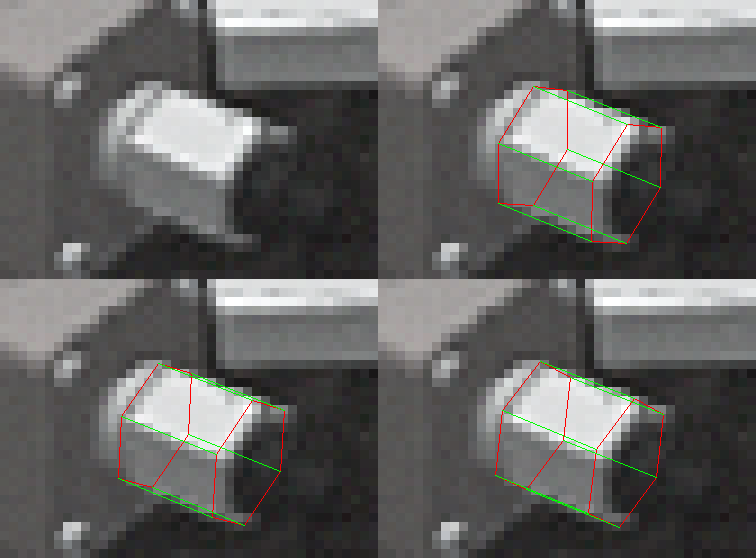

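View pics/ov_top.png

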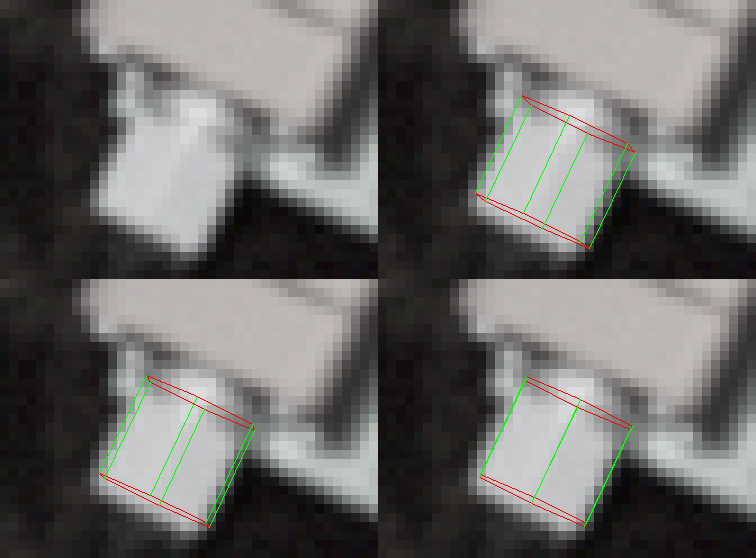

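```bash
python3 - <<'E'
from h import *
np.set_printoptions(precision=4,suppress=True)
for nm in ['side','top']:
    f=np.load(nm+'0.npy',allow_pickle=True).item();C=cloud(f)
    m=(f['range_z']>0)&(C[...,0]>.42)&(C[...,0]<.68)&(C[...,1]>-.32)&(C[...,1]<-.10)
    rim=C[m&(C[...,2]>.015)&(C[...,2]<.027)]
    # largest cluster
    rim=rim[(rim[:,1]<-.115)&(rim[:,0]<.655)]
    r=cv2.minAreaRect(rim[:,:2].astype(np.float32)*1000);print(nm,len(rim),r,cv2.boxPoints(r))
    fl=C[m&(C[...,2]<.01)&(C[...,0]>.48)&(C[...,0]<.62)&(C[...,1]>-.26)&(C[...,1]<-.15)];print('floor z',np.median(fl[:,2]))
    for t in ['tray']:
        pass
f=np.load('top0.npy',allow_pickle=True).item();C=cloud(f)
g=f['color'].astype(int);m=(f['range_z']>0)&(g.min(-1)>110)&(C[...,2]<.03)&(C[...,0]>.42)&(C[...,0]<.68)&(C[...,1]>-.32)&(C[...,1]<-.10)
k,l,st,ce=cv2.connectedComponentsWithStats(m.astype(np.uint8));i=1+np.argmax(st[1:,4])
print(st[i],cv2.minAreaRect(C[l==i][:,:2].astype(np.float32)*1000))
H=np.array([.6132,.1013,.125])+np.array([-0.9041,0.4274,0])*.0215+np.array([.4274,.9041,0])*.0006-[0,0,.0012];print('H',H)
E
```

```text
side 489 ((554.2169799804688, -203.74319458007812), (183.47268676757812, 138.4817657470703), 13.400059700012207) [[ 448.9316 -157.6472]
 [ 481.0246 -292.3588]
 [ 659.5024 -249.8392]
 [ 627.4094 -115.1276]]
floor z 0.0024538348343717178
top 560 ((564.1028442382812, -199.40895080566406), (208.738525390625, 129.08560180664062), 13.624298095703125) [[ 447.4671 -161.2669]
 [ 477.8737 -286.7202]
 [ 680.7386 -237.551 ]
 [ 650.332  -112.0977]]
floor z 0.0030356975562452655
[ 310  188   73   89 4296] ((554.0272216796875, -204.72776794433594), (188.886962890625, 135.4976806640625), 13.952140808105469)
H [0.594  0.111  0.1238]
```

```bash
cat >> h.py <<'E'
def pose(lean,yaw=154.7,pitch=0):
    th=np.radians(yaw);o=np.array([np.cos(th),np.sin(th),0])
    z=np.array([0,0,-1.]);y=np.cross(z,o)
    return R.from_rotvec(o*np.radians(lean))*R.from_matrix(np.stack([o,y,z],1))
def cur():
    s=read_state();q=s['tool_rot'];return np.array(s['tcp_pos']),R.from_quat([q[1],q[2],q[3],q[0]]),s
def rows(p0,r0,p1,r1,c,n=None,vmax=3.8,wmax=6.5):
    d=np.linalg.norm(p1-p0)*100;w=(r0.inv()*r1).as_rotvec(degrees=True);
    n=n or int(np.ceil(max(d/vmax,np.abs(w).max()/wmax)))
    out=[];p=p0;r=r0
    for k in range(n):
        q=p0+(p1-p0)*(k+1)/n;rr=r0*R.from_rotvec(w*(k+1)/n,degrees=True)
        s=np.round(r.inv().apply(q-p)*100,2);t=np.round((r.inv()*rr).as_rotvec(degrees=True),1)
        out.append([*s.tolist(),*t.tolist(),c])
        p=p+r.apply(s/100);r=r*R.from_rotvec(t,degrees=True)
    print(n,'rows');print(out);return p,r
H=np.array([.594,.111,.1238])
E
python3 - <<'E'
from h import *
p,r,s=cur()
p,r=rows(p,r,np.array([.50,0,.28]),pose(0),0)
r1=pose(-65);d=r1.as_matrix()[:,2];print(d,r1.as_matrix()[:,0])
rows(p,r,H-d*.1,r1,0)
E
```

```text
17 rows
[[-2.74, -2.6, -0.24, 0.0, 0.0, 0.2, 0], [-2.75, -2.6, -0.24, 0.0, 0.0, 0.3, 0], [-2.76, -2.57, -0.24, 0.0, 0.0, 0.2, 0], [-2.77, -2.57, -0.24, 0.0, 0.0, 0.2, 0], [-2.77, -2.56, -0.24, 0.0, 0.0, 0.2, 0], [-2.79, -2.55, -0.24, 0.0, 0.0, 0.3, 0], [-2.8, -2.54, -0.24, 0.0, 0.0, 0.2, 0], [-2.81, -2.52, -0.24, 0.0, 0.0, 0.2, 0], [-2.82, -2.52, -0.23, 0.0, 0.0, 0.3, 0], [-2.83, -2.5, -0.24, 0.0, 0.0, 0.2, 0], [-2.84, -2.49, -0.24, 0.0, 0.0, 0.2, 0], [-2.85, -2.48, -0.24, 0.0, 0.0, 0.2, 0], [-2.86, -2.47, -0.24, 0.0, 0.0, 0.3, 0], [-2.87, -2.45, -0.24, 0.0, 0.0, 0.2, 0], [-2.88, -2.45, -0.24, 0.0, 0.0, 0.2, 0], [-2.89, -2.43, -0.24, 0.0, 0.0, 0.3, 0], [-2.9, -2.42, -0.24, 0.0, 0.0, 0.2, 0]]
[ 0.38731776  0.81937705 -0.42261826] [-9.04082550e-01  4.27357863e-01 -5.55111512e-17]
10 rows
[[-0.37, 0.5, 1.14, -6.5, 0.0, -0.0, 0], [-0.38, 0.36, 1.19, -6.5, 0.0, -0.0, 0], [-0.37, 0.23, 1.22, -6.5, 0.0, -0.0, 0], [-0.38, 0.09, 1.24, -6.5, 0.0, -0.0, 0], [-0.37, -0.05, 1.24, -6.5, 0.0, -0.0, 0], [-0.38, -0.19, 1.23, -6.5, 0.0, -0.0, 0], [-0.37, -0.33, 1.2, -6.5, 0.0, -0.0, 0], [-0.38, -0.46, 1.16, -6.5, 0.0, -0.0, 0], [-0.37, -0.59, 1.09, -6.5, 0.0, -0.0, 0], [-0.38, -0.71, 1.02, -6.5, 0.0, -0.0, 0]]
```

Call:
{"name": "servo_tool", "arguments": {"targets": [[-2.8,-2.5,-0.24,0,0,0.23,0],[-2.8,-2.5,-0.24,0,0,0.23,0],[-2.8,-2.5,-0.24,0,0,0.23,0],[-2.8,-2.5,-0.24,0,0,0.23,0],[-2.8,-2.5,-0.24,0,0,0.23,0],[-2.8,-2.5,-0.24,0,0,0.23,0],[-2.8,-2.5,-0.24,0,0,0.23,0],[-2.8,-2.5,-0.24,0,0,0.23,0],[-2.8,-2.5,-0.24,0,0,0.23,0],[-2.8,-2.5,-0.24,0,0,0.23,0],[-2.8,-2.5,-0.24,0,0,0.23,0],[-2.8,-2.5,-0.24,0,0,0.23,0]]}}

```text
t: 2.0
tcp_pos: [0.423, 0.1738, 0.2686]
tool_rot: [0.0, 0.21, 0.978, 0.0]
force: [0.1, -0.4, -1.3]
width: 1.001
```

Call:
{"name": "servo_tool", "arguments": {"targets": [[-2.85,-2.5,-0.24,0,0,0.23,0],[-2.85,-2.5,-0.24,0,0,0.23,0],[-2.85,-2.5,-0.24,0,0,0.23,0],[-2.85,-2.5,-0.24,0,0,0.23,0],[-2.85,-2.5,-0.24,0,0,0.23,0],[0,0,0,-6.5,0,0,0],[0,0,0,-6.5,0,0,0],[0,0,0,-6.5,0,0,0],[0,0,0,-6.5,0,0,0],[0,0,0,-6.5,0,0,0]]}}

```text
t: 2.83
tcp_pos: [0.5008, 0.0017, 0.2816]
tool_rot: [0.064, 0.21, 0.936, 0.276]
force: [-0.6, 1.7, -1.2]
width: 1.001
```

```bash
python3 - <<'E'
from h import *
p,r,s=cur();print(s['t'],p,s['joint_pos'],s['force'],r.as_matrix())
rows(p,r,p,pose(-65),0)
E
```

```text
2.8333 [0.50079091 0.00168619 0.28162614] [-0.16631996  0.12057632  0.48048608  2.03781157 -0.74070373  1.04403906
  1.83810843] [-0.62885236  1.72844728 -1.15372682] [[-0.90312456  0.35827951  0.23664703]
 [ 0.42935229  0.75963986  0.48847098]
 [-0.00475738  0.54275509 -0.83987754]]
5 rows
[[0.0, 0.0, 0.0, -6.4, 0.1, 0.0, 0], [0.0, 0.0, 0.0, -6.5, 0.0, 0.0, 0], [0.0, 0.0, 0.0, -6.4, 0.1, 0.1, 0], [0.0, 0.0, 0.0, -6.4, 0.0, -0.0, 0], [0.0, 0.0, 0.0, -6.4, 0.1, 0.0, 0]]
```

Call:
{"name": "servo_tool", "arguments": {"targets": [[0,0,0,-6.4,0,0,0],[0,0,0,-6.4,0,0,0],[0,0,0,-6.4,0,0,0],[0,0,0,-6.4,0,0,0],[0,0,0,-6.4,0,0,0]]}}

```text
t: 3.25
tcp_pos: [0.4991, 0.0011, 0.2687]
tool_rot: [0.084, 0.201, 0.885, 0.411]
force: [-0.6, -0.4, -1.5]
width: 0.999
```

```bash
python3 - <<'E'
from h import *
p,r,s=cur();print(s['t'],p,s['joint_pos'],s['force'],(pose(-65).inv()*r).as_rotvec(degrees=True))
r1=pose(-65);d=r1.as_matrix()[:,2]
rows(p,r,H-d*.1,r1,0)
E
```

```text
3.25 [0.49912634 0.00108627 0.26873242] [ 0.38393425  0.2382361   0.06222132  2.09324361 -1.0212706   1.12794403
  2.19070196] [-0.55540163 -0.35186583 -1.45165011] [15.4357002   0.63308912  0.6744817 ]
4 rows
[[-1.01, -1.14, 2.59, -3.9, -0.2, -0.2, 0], [-1.01, -1.33, 2.51, -3.8, -0.1, -0.1, 0], [-0.99, -1.48, 2.42, -3.9, -0.2, -0.2, 0], [-0.98, -1.65, 2.31, -3.8, -0.1, -0.2, 0]]
```

```bash
python3 - <<'E'
from h import *
p,r,s=cur()
r1=pose(-5);d=r1.as_matrix()[:,2]
p,r=rows(p,r,H-d*.1,r1,0)
print(H-d*.1,H+d*.004)
E
```

```text
7 rows
[[-0.57, 0.73, 1.84, 6.4, -0.1, -0.0, 0], [-0.57, 0.93, 1.75, 6.3, -0.2, -0.1, 0], [-0.56, 1.11, 1.63, 6.4, -0.1, -0.0, 0], [-0.56, 1.29, 1.51, 6.4, -0.1, -0.1, 0], [-0.56, 1.45, 1.35, 6.3, -0.1, 0.0, 0], [-0.56, 1.59, 1.18, 6.4, -0.2, -0.0, 0], [-0.55, 1.71, 1.01, 6.4, -0.1, -0.1, 0]]
[0.59027533 0.1031204  0.22341947] [0.59414899 0.11131518 0.11981522]
```

Call:
{"name": "servo_tool", "arguments": {"targets": [[-0.57,0.73,1.84,6.4,-0.1,0,0],[-0.57,0.93,1.75,6.4,-0.1,-0.1,0],[-0.56,1.11,1.63,6.4,-0.1,0,0],[-0.56,1.29,1.51,6.4,-0.1,-0.1,0],[-0.56,1.45,1.35,6.4,-0.1,0,0],[-0.56,1.59,1.18,6.4,-0.2,0,0],[-0.55,1.71,1.01,6.4,-0.1,-0.1,0],[0,0,0,0,0,0,0]]}}

```text
t: 3.92
tcp_pos: [0.5893, 0.1117, 0.2238]
tool_rot: [0.008, 0.211, 0.976, 0.047]
force: [-1.3, 2.5, -0.2]
width: 1.0
```

```bash
python3 - <<'E'
from h import *
p,r,s=cur();print(s['t'],p,s['joint_pos'],s['force'],(pose(-5).inv()*r).as_rotvec(degrees=True))
r1=pose(-5);d=r1.as_matrix()[:,2]
rows(p,r,H+d*.004,r1,0)
for n in ['side','top']:
    f=grab_frame(n);save(n+'1',f);print(f['tvec'])
    im=cv2.cvtColor(f['color'],cv2.COLOR_RGB2BGR)
    c=(200,150) if n=='side' else (140,130)
    im=im[c[1]:c[1]+150,c[0]:c[0]+200];cv2.imwrite('pics/z1%s.png'%n,cv2.resize(im,None,fx=4,fy=4,interpolation=cv2.INTER_CUBIC))
E
```

```text
3.9167 [0.58926539 0.11170131 0.22375237] [-0.27684969  0.35297356  0.06947076  1.72769893 -0.12142333  1.01077241
  0.99387912] [-1.31835938  2.5224061  -0.24145012] [-0.47260622  0.28429952 -0.84759096]
3 rows
[[-0.17, -0.28, 3.45, 0.2, -0.1, 0.3, 0], [-0.16, -0.26, 3.46, 0.1, -0.1, 0.3, 0], [-0.15, -0.25, 3.45, 0.2, -0.1, 0.2, 0]]
[0.58796342 0.14251447 1.15923362]
[-0.02937463  0.60607863  1.15065185]
```

View pics/z1side.png

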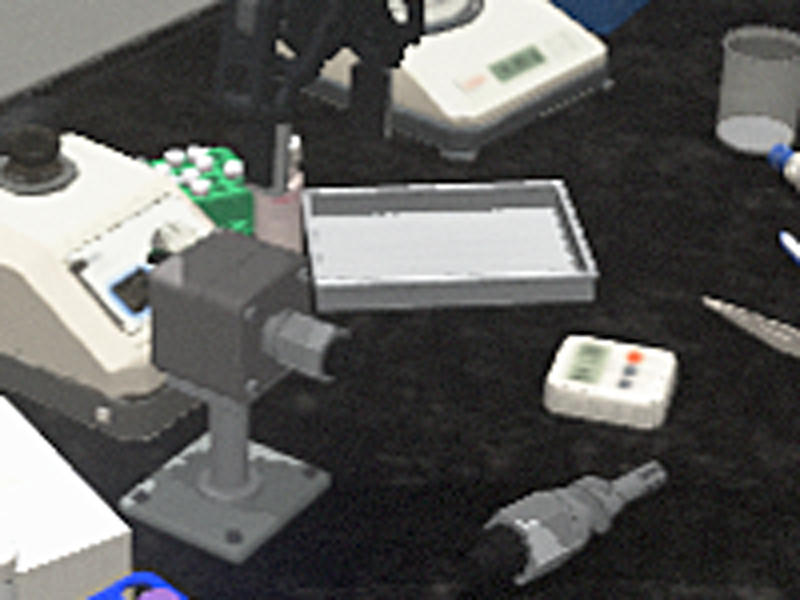

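View pics/z1top.png

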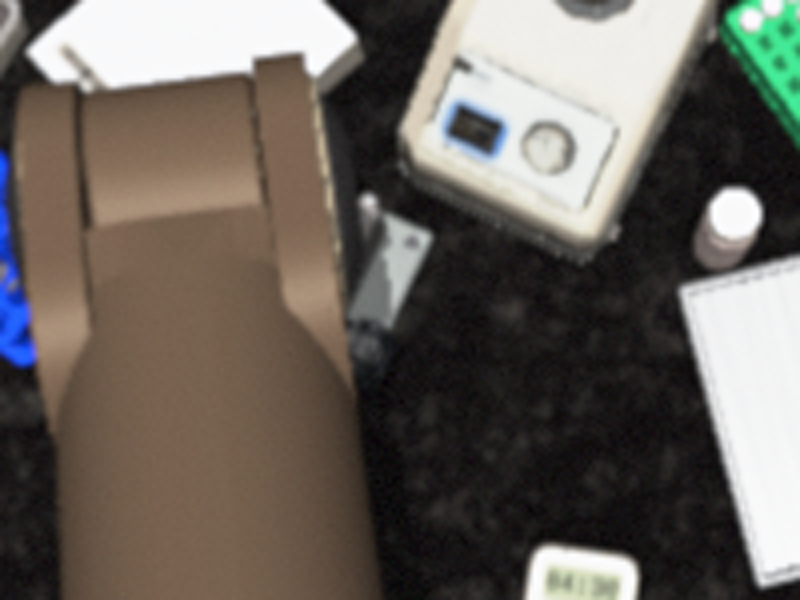

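Call:
{"name": "servo_tool", "arguments": {"targets": [[-0.25,-0.4,1.0,0.2,-0.1,0.4,0],[-0.23,-0.38,2.0,0.2,-0.1,0.4,0],[0,0,2.5,0,0,0,0],[0,0,2.5,0,0,0,0],[0,0,2.35,0,0,0,0],[0,0,0,0,0,0,0]]}}

```text
t: 4.52
tcp_pos: [0.5895, 0.098, 0.116]
tool_rot: [0.006, 0.226, 0.973, 0.043]
force: [-0.4, 0.7, -0.4]
width: 1.0
```

```bash
python3 - <<'E'
from h import *
p,r,s=cur();print(s['t'],p,s['joint_pos'],s['force'],(pose(-5).inv()*r).as_rotvec(degrees=True))
r1=pose(-5);d=r1.as_matrix()[:,2]
print(r.inv().apply(H+d*.004-p)*1000)
for n in ['side']:
    f=grab_frame(n);save(n+'2',f)
    im=cv2.cvtColor(f['color'],cv2.COLOR_RGB2BGR)
    c=(220,170)
    im=im[c[1]:c[1]+90,c[0]:c[0]+120];cv2.imwrite('pics/z2%s.png'%n,cv2.resize(im,None,fx=6,fy=6,interpolation=cv2.INTER_CUBIC))
E
```

```text
4.5167 [0.58946065 0.09801066 0.11604376] [-0.25341252  0.47357143  0.06568336  1.82979432 -0.14448929  0.79751091
  1.01693353] [-0.37042124  0.6968718  -0.39377597] [0.03560973 0.34900894 0.90451314]
[ 1.6882493  14.28096324 -2.53347225]
```

View pics/z2side.png

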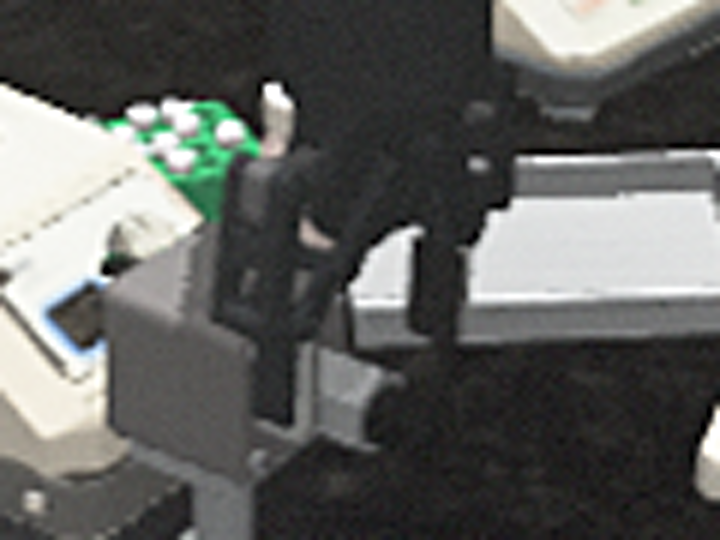

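Call:
{"name": "servo_tool", "arguments": {"targets": [[0,0,0,0,0,0,0]]}}

```text
t: 4.65
tcp_pos: [0.5928, 0.099, 0.1213]
tool_rot: [0.009, 0.226, 0.973, 0.044]
force: [1.1, 0.2, 1.0]
width: 0.999
```

```bash
python3 - <<'E'
from h import *
p,r,s=cur();print(s['t'],p,s['joint_velocities'],s['force'],(pose(-5).inv()*r).as_rotvec(degrees=True))
r1=pose(-5);d=r1.as_matrix()[:,2]
print(r.inv().apply(H+d*.004-p)*1000)
E
```

```text
4.65 [0.59275358 0.09901252 0.12130512] [-0.00906497 -0.02255247 -0.00101627 -0.02534566  0.00099826  0.00177835
 -0.0027323 ] [1.13356786 0.20299986 1.02096029] [-0.21345354  0.01842989  0.83449355]
[ 4.16290456 11.47568245  2.5497998 ]
```

Call:
{"name": "servo_tool", "arguments": {"targets": [[0.1,0.35,0,0,0,-0.4,0],[0.1,0.35,0,0,0,-0.4,0],[0.1,0.3,0.1,0,0,0,0],[0.1,0.15,0.1,0,0,0,0],[0,0,0,0,0,0,0],[0,0,0,0,0,0,0],[0,0,0,0,0,0,0]]}}

```text
t: 5.23
tcp_pos: [0.594, 0.1132, 0.1199]
tool_rot: [0.01, 0.218, 0.975, 0.044]
force: [-0.8, 0.2, -0.2]
width: 0.998
```

```bash
cat >> h.py <<'E'
def chk(lean,Hx=None,yaw=154.7,off=.004):
    Hx=H if Hx is None else Hx
    p,r,s=cur();r1=pose(lean,yaw);d=r1.as_matrix()[:,2]
    np.set_printoptions(precision=4,suppress=True)
    print(s['t'],p,'vel',abs(s['joint_velocities']).max(),'F',s['force'],'M',s['moment'],'w',s['width'])
    print('rot to go',(r.inv()*r1).as_rotvec(degrees=True),'shift to go mm',r.inv().apply(Hx+d*off-p)*1000,'q',s['joint_pos'])
E
python3 -c "
from h import *
chk(-5)"
```

```text
5.2333 [0.594  0.1132 0.1199] vel 0.004259694624757255 F [-0.7633  0.1654 -0.1546] M [-0.1108  0.0297 -0.0698] w 0.9977377309883112
rot to go [ 0.2154 -0.0384  0.1395] shift to go mm [-0.9388 -1.6717 -0.1121] q [-0.2736  0.4749  0.0611  1.8164 -0.1397  0.8004  1.0066]
```

Call:
{"name": "servo_tool", "arguments": {"targets": [[-0.1,-0.17,0,0,0,0,0.4],[0,0,0,0,0,0,0.5],[0,0,0,0,0,0,0.55],[0,0,0,0,0,0,0.58],[0,0,0,0,0,0,0.6]]}}

```text
t: 5.65
tcp_pos: [0.5942, 0.1112, 0.1196]
tool_rot: [0.01, 0.218, 0.975, 0.045]
force: [-0.3, -0.8, -0.5]
width: 0.398
```

```bash
python3 - <<'E'
from h import *
chk(-5)
f=grab_frame('side');save('side3',f)
im=cv2.cvtColor(f['color'],cv2.COLOR_RGB2BGR)
c=(240,190)
im=im[c[1]:c[1]+60,c[0]:c[0]+80];cv2.imwrite('pics/z3side.png',cv2.resize(im,None,fx=9,fy=9,interpolation=cv2.INTER_CUBIC))
E
```

```text
5.65 [0.5942 0.1112 0.1196] vel 0.0019037243369794542 F [-0.2604 -0.8069 -0.5058] M [-0.0803  0.0316 -0.0048] w 0.39764750814130206
rot to go [ 0.2215 -0.042   0.1256] shift to go mm [ 0.1413  0.0805 -0.1713] q [-0.2699  0.4751  0.061   1.8167 -0.1402  0.8002  1.0102]
```

View pics/z3side.png

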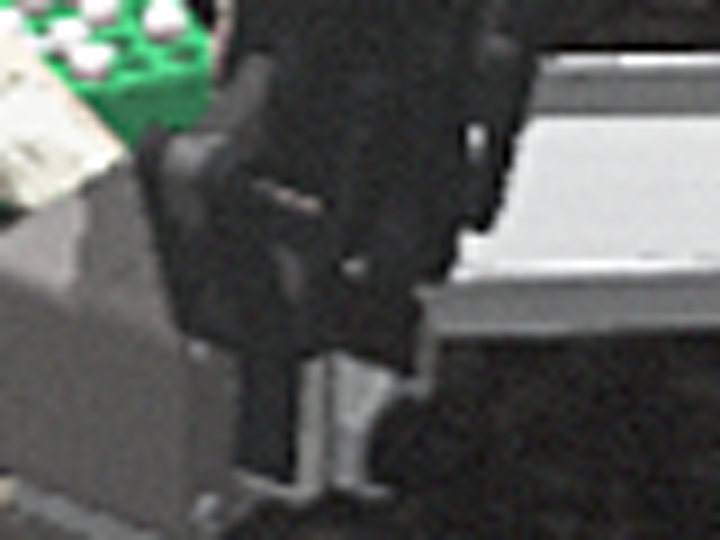

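Call:
{"name": "servo_tool", "arguments": {"targets": [[0,0,0,0,0,0,0.64],[0,0,0,0,0,0,0.67],[0,0,0,0,0,0,0.7],[0,0,0,0,0,0,0.8],[0,0,0,0,0,0,1],[0,0,0,0,0,0,1]]}}

```text
t: 6.2
tcp_pos: [0.5943, 0.1113, 0.1198]
tool_rot: [0.01, 0.218, 0.975, 0.045]
force: [-1.0, -0.5, 2.2]
width: 0.313
```

```bash
python3 -c "
from h import *
chk(-5)"
```

```text
6.2 [0.5943 0.1113 0.1198] vel 0.0016707226428997334 F [-0.9801 -0.4986  2.1521] M [-0.1537  0.1297 -0.0082] w 0.313207563672686
rot to go [ 0.2305 -0.0309  0.1353] shift to go mm [ 0.1651 -0.062  -0.011 ] q [-0.2701  0.4749  0.061   1.8165 -0.1401  0.8003  1.0102]
```

Call:
{"name": "servo_tool", "arguments": {"targets": [[0.02,-0.02,0,3,0,0,1],[0.04,-0.04,0,6,0,0,1],[0.04,-0.04,0,6,0,0,1],[0.02,-0.03,0,3,0,0,1],[0.01,-0.01,0,2,0,0,1],[0,0,0,0,0,0,1],[0,0,0,0,0,0,1]]}}

```text
t: 6.78
tcp_pos: [0.5924, 0.1108, 0.1197]
tool_rot: [-0.028, 0.216, 0.968, -0.126]
force: [-1.2, -0.8, 3.6]
width: 0.31
```

```bash
python3 -c "
from h import *
th=np.radians(154.7);o=np.array([np.cos(th),np.sin(th),0])
chk(15,H+o*.004*20/60)"
```

```text
6.7833 [0.5924 0.1108 0.1197] vel 0.014794285195745285 F [-1.246  -0.8232  3.6365] M [ 0.0647  0.1742 -0.1991] w 0.31007711269336635
rot to go [0.145  0.0078 0.1576] shift to go mm [ 0.0183 -0.212  -0.1493] q [-0.4979  0.5963  0.1912  1.6457  0.0881  1.0916  0.7548]
```

Tracking exactly with small forces. Continue to a lean of 75°.

Call:
{"name": "servo_tool", "arguments": {"targets": [[0.03,-0.03,0,4,0,0,1],[0.04,-0.04,0,6,0,0,1],[0.04,-0.04,0,6,0,0,1],[0.04,-0.04,0,6,0,0,1],[0.04,-0.04,0,6,0,0,1],[0.01,-0.02,0,2,0,0,1],[0,0,0,0,0,0,1],[0,0,0,0,0,0,1]]}}

```text
t: 7.45
tcp_pos: [0.5892, 0.1097, 0.1207]
tool_rot: [-0.084, 0.201, 0.902, -0.373]
force: [-3.3, 0.4, 5.0]
width: 0.314
```

```bash
python3 -c "
from h import *
th=np.radians(154.7);o=np.array([np.cos(th),np.sin(th),0])
chk(45,H+o*.004*50/60)"
```

```text
7.45 [0.5892 0.1097 0.1207] vel 0.023533354183433098 F [-3.2774  0.4359  5.0073] M [-0.056   0.4286 -0.5869] w 0.31362638228781303
rot to go [-0.0037  0.0264  0.1326] shift to go mm [-0.4966  0.1037 -0.4297] q [-0.6737  0.8723  0.2916  1.3738  0.2632  1.5419  0.6273]
```

Call:
{"name": "servo_tool", "arguments": {"targets": [[0.03,-0.03,0,4,0,0,1],[0.03,-0.04,0,5,0,0,1],[0.03,-0.04,0,5,0,0,1],[0.01,-0.01,0,1,0,0,1],[0,0,0,0,0,0,1],[0,0,0,0,0,0,1]]}}

```text
t: 7.95
tcp_pos: [0.5881, 0.1091, 0.1217]
tool_rot: [-0.109, 0.189, 0.845, -0.488]
force: [-2.8, 0.0, 4.9]
width: 0.313
```

```bash
python3 -c "
from h import *
th=np.radians(154.7);o=np.array([np.cos(th),np.sin(th),0])
chk(60,H+o*.004*65/60)"
```

```text
7.95 [0.5881 0.1091 0.1217] vel 0.01462727415543484 F [-2.7646  0.0011  4.9442] M [ 0.0555  0.1662 -0.5549] w 0.3133758113841424
rot to go [0.0243 0.0521 0.0778] shift to go mm [-0.2085  0.3181 -0.6816] q [-0.7204  1.0263  0.3334  1.2487  0.3317  1.7467  0.6278]
```

Call:
{"name": "servo_tool", "arguments": {"targets": [[0,0,0,0,0,0,0.6],[0,0,0,0,0,0,0.45],[0,0,0,0,0,0,0.35],[0,0,0,0,0,0,0.35],[0,0,0,0,0,0,0.35]]}}

```text
t: 8.37
tcp_pos: [0.5887, 0.1096, 0.1215]
tool_rot: [-0.109, 0.189, 0.846, -0.486]
force: [-0.0, 0.1, -0.3]
width: 0.653
```

```bash
python3 - <<'E'
from h import *
th=np.radians(154.7);o=np.array([np.cos(th),np.sin(th),0])
chk(60,H+o*.004*65/60)
f=grab_frame('side');save('side4',f)
im=cv2.cvtColor(f['color'],cv2.COLOR_RGB2BGR)
c=(200,160)
im=im[c[1]:c[1]+105,c[0]:c[0]+140];cv2.imwrite('pics/z4side.png',cv2.resize(im,None,fx=5.5,fy=5.5,interpolation=cv2.INTER_CUBIC))
E
```

```text
8.3667 [0.5887 0.1096 0.1215] vel 0.0025798610443236603 F [-0.0244  0.0591 -0.2803] M [ 0.8103 -0.3862  0.0687] w 0.6525526226136061
rot to go [0.2508 0.1082 0.1046] shift to go mm [ 0.1484 -0.2081 -0.2337] q [-0.7199  1.025   0.3325  1.2486  0.3311  1.7441  0.6281]
```

View pics/z4side.png

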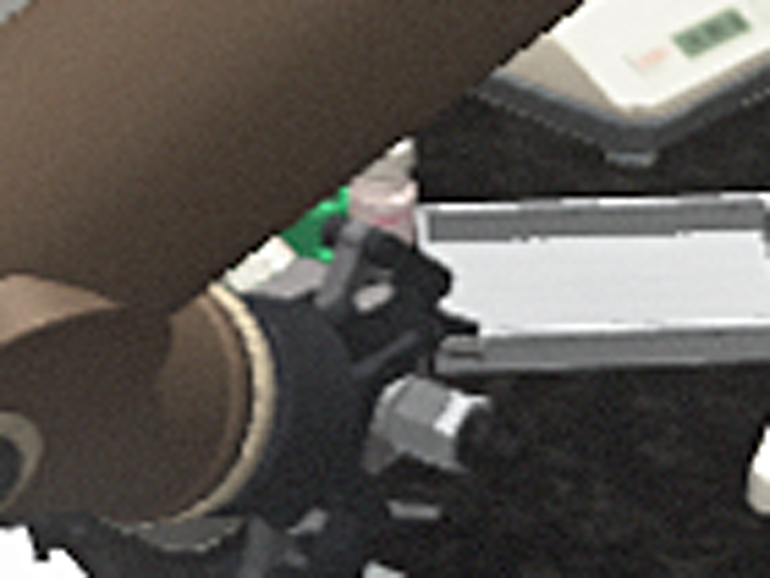

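Call:
{"name": "servo_tool", "arguments": {"targets": [[0,0.03,0,-4,0,0,0.35],[0,0.04,0,-6,0,0,0.35],[0,0.04,0,-6,0,0,0.35],[0,0.04,0,-6,0,0,0.35],[0,0.04,0,-6,0,0,0.35],[0,0.04,0,-6,0,0,0.35],[0,0.04,0,-6,0,0,0.35],[0,0.04,0,-6,0,0,0.35],[0,0.04,0,-6,0,0,0.35],[0,0.04,0,-6,0,0,0.35],[0,0.03,0,-2,0,0,0.35],[0,0,0,0,0,0,0.35]]}}

```text
t: 9.42
tcp_pos: [0.59, 0.1092, 0.1206]
tool_rot: [0.001, 0.22, 0.975, 0.003]
force: [0.8, -0.6, -0.1]
width: 0.65
```

Call:
{"name": "servo_tool", "arguments": {"targets": [[0,0,0,0,0,0,0.5],[0,0,0,0,0,0,0.6]]}}

```text
t: 9.58
tcp_pos: [0.5903, 0.1134, 0.1195]
tool_rot: [0.0, 0.217, 0.976, 0.002]
force: [0.3, 0.6, -0.4]
width: 0.407
```

```bash
python3 -c "
from h import *
th=np.radians(154.7);o=np.array([np.cos(th),np.sin(th),0])
chk(0,H+o*.004*65/60)"
```

```text
9.5833 [0.5903 0.1134 0.1195] vel 0.0172221249845924 F [ 0.266   0.5885 -0.3951] M [-0.0287  0.028   0.0169] w 0.40658709606455556
rot to go [ 0.1776 -0.0358  0.1996] shift to go mm [-0.0852 -0.6096 -0.2692] q [-0.3406  0.4937  0.0972  1.7835 -0.0641  0.8659  0.9192]
```

Aligned; close and turn another 60°.

Call:
{"name": "servo_tool", "arguments": {"targets": [[0,-0.05,0,0,0,0,0.65],[0,0,0,0,0,0,0.7],[0,0,0,0,0,0,1],[0,0,0,0,0,0,1],[0,0,0,0,0,0,1]]}}

```text
t: 10.0
tcp_pos: [0.5899, 0.1132, 0.1194]
tool_rot: [0.0, 0.217, 0.976, 0.002]
force: [-1.3, 0.9, 0.1]
width: 0.309
```

Call:
{"name": "servo_tool", "arguments": {"targets": [[0.02,-0.02,0,3,0,0,1],[0.04,-0.04,0,6,0,0,1],[0.04,-0.04,0,6,0,0,1],[0.04,-0.04,0,6,0,0,1],[0.04,-0.04,0,6,0,0,1],[0.02,-0.02,0,3,0,0,1],[0,0,0,0,0,0,1],[0,0,0,0,0,0,1]]}}

```text
t: 10.67
tcp_pos: [0.5868, 0.1119, 0.1197]
tool_rot: [-0.057, 0.21, 0.943, -0.252]
force: [-2.8, 2.4, 5.1]
width: 0.314
```

```bash
python3 -c "
from h import *
th=np.radians(154.7);o=np.array([np.cos(th),np.sin(th),0])
chk(30,H+o*.004*95/60)"
```

```text
10.6667 [0.5868 0.1119 0.1197] vel 0.025515158117570245 F [-2.7788  2.4166  5.1106] M [ 0.4798  0.3736 -0.4643] w 0.31398299285165737
rot to go [0.0448 0.0288 0.1905] shift to go mm [-0.5472 -0.1011 -0.6969] q [-0.604   0.7207  0.2401  1.5177  0.192   1.3183  0.6564]
```

Call:
{"name": "servo_tool", "arguments": {"targets": [[0.02,-0.03,0,4,0,0,1],[0.04,-0.04,0,6,0,0,1],[0.04,-0.04,0,6,0,0,1],[0.04,-0.04,0,6,0,0,1],[0.04,-0.04,0,6,0,0,1],[0.02,-0.02,0,4,0,0,1],[0,0,0,0,0,0,1],[0,0,0,0,0,0,1]]}}

```text
t: 11.33
tcp_pos: [0.5839, 0.1104, 0.1212]
tool_rot: [-0.113, 0.187, 0.836, -0.504]
force: [-4.5, 1.3, 5.6]
width: 0.31
```

```bash
python3 -c "
from h import *
th=np.radians(154.7);o=np.array([np.cos(th),np.sin(th),0])
chk(62,H+o*.004*127/60)"
```

```text
11.3333 [0.5839 0.1104 0.1212] vel 0.03134328120069529 F [-4.5194  1.3157  5.5889] M [-0.007   0.253  -0.7985] w 0.3100158584767936
rot to go [-0.1742  0.0618  0.0825] shift to go mm [-0.4463  0.0072 -1.4717] q [-0.7273  1.0442  0.332   1.2418  0.3433  1.7728  0.6215]
```

Call:
{"name": "servo_tool", "arguments": {"targets": [[0.1,0,0,0,0,0,1],[0.1,0,0,0,0,0,1],[0.1,0,0,0,0,0,1],[0,0,0,0,0,0,1],[0,0,0,0,0,0,1]]}}

```text
t: 11.75
tcp_pos: [0.5834, 0.1109, 0.1214]
tool_rot: [-0.111, 0.187, 0.838, -0.501]
force: [5.9, -4.0, -0.1]
width: 0.316
```

```bash
python3 -c "
from h import *
th=np.radians(154.7);o=np.array([np.cos(th),np.sin(th),0])
chk(62,H+o*(.004*127/60+.003));print(cur()[2]['force']@o)"
```

```text
11.75 [0.5834 0.1109 0.1214] vel 0.002117834332313737 F [ 5.9325 -3.9622 -0.0666] M [ 0.6121 -0.993   1.1305] w 0.31550367169603205
rot to go [ 0.2775  0.2299 -0.0223] shift to go mm [ 1.9701  0.0667 -1.2269] q [-0.7285  1.0381  0.331   1.2482  0.3423  1.7649  0.618 ]
-7.056720607547017
```

Call:
{"name": "servo_tool", "arguments": {"targets": [[-0.15,0,0,0,0,0,1],[-0.1,0,0,0,0,0,1],[0,0,0,0,0,0,0.6],[0,0,0,0,0,0,0.45],[0,0,0,0,0,0,0.35],[0,0,0,0,0,0,0.35],[0,0,0,0,0,0,0.35]]}}

```text
t: 12.33
tcp_pos: [0.5843, 0.1111, 0.1212]
tool_rot: [-0.112, 0.187, 0.838, -0.501]
force: [-0.5, -1.8, 0.1]
width: 0.649
```

```bash
python3 -c "
from h import *
th=np.radians(154.7);o=np.array([np.cos(th),np.sin(th),0])
chk(62,H+o*(.004*127/60))"
```

```text
12.3333 [0.5843 0.1111 0.1212] vel 0.0034030132790981438 F [-0.5259 -1.7693  0.1079] M [ 0.9113 -0.4298 -0.0042] w 0.6493461259787514
rot to go [0.2369 0.1184 0.1041] shift to go mm [-0.3141 -0.3772 -0.8056] q [-0.7268  1.0407  0.3309  1.2433  0.3416  1.7682  0.6214]
```

Call:
{"name": "servo_tool", "arguments": {"targets": [[0,0.03,0,-4,0,0,0.35],[0,0.04,0,-6,0,0,0.35],[0,0.04,0,-6,0,0,0.35],[0,0.04,0,-6,0,0,0.35],[0,0.04,0,-6,0,0,0.35],[0,0.04,0,-6,0,0,0.35],[0,0.04,0,-6,0,0,0.35],[0,0.04,0,-6,0,0,0.35],[0,0.04,0,-6,0,0,0.35],[0,0.04,0,-6,0,0,0.35],[0,0.03,0,-4,0,0,0.35],[0,0,0,0,0,0,0.35]]}}

```text
t: 13.33
tcp_pos: [0.5855, 0.1097, 0.1203]
tool_rot: [0.001, 0.221, 0.975, 0.003]
force: [-0.9, -0.7, -0.2]
width: 0.649
```

Call:
{"name": "servo_tool", "arguments": {"targets": [[0,0,0,0,0,0,0.5],[0,0,0,0,0,0,0.6],[0,0,0,0,0,0,0.6]]}}

```text
t: 13.58
tcp_pos: [0.5859, 0.1155, 0.1188]
tool_rot: [-0.0, 0.217, 0.976, 0.001]
force: [0.3, 0.9, -0.9]
width: 0.396
```

```bash
python3 -c "
from h import *
th=np.radians(154.7);o=np.array([np.cos(th),np.sin(th),0])
chk(2,H+o*.004*127/60)"
```

```text
13.5833 [0.5859 0.1155 0.1188] vel 0.007447079377899806 F [ 0.2908  0.9384 -0.8722] M [-0.0423 -0.0128  0.0181] w 0.3962005938012102
rot to go [ 2.1487 -0.0522  0.2755] shift to go mm [-0.7962 -0.7734 -1.0441] q [-0.3423  0.4892  0.0918  1.7931 -0.0603  0.861   0.912 ]
```

Call:
{"name": "servo_tool", "arguments": {"targets": [[-0.08,-0.08,-0.1,2,0,0.2,0.65],[0,0,0,0,0,0,0.7],[0,0,0,0,0,0,1],[0,0,0,0,0,0,1],[0,0,0,0,0,0,1]]}}

```text
t: 14.0
tcp_pos: [0.5862, 0.114, 0.1199]
tool_rot: [-0.004, 0.219, 0.976, -0.015]
force: [0.0, 1.5, -0.2]
width: 0.311
```

Call:
{"name": "servo_tool", "arguments": {"targets": [[0.02,-0.02,0,3,0,0,1],[0.04,-0.04,0,6,0,0,1],[0.04,-0.04,0,6,0,0,1],[0.04,-0.04,0,6,0,0,1],[0.04,-0.04,0,6,0,0,1],[0.02,-0.02,0,3,0,0,1],[0,0,0,0,0,0,1],[0,0,0,0,0,0,1]]}}

```text
t: 14.67
tcp_pos: [0.5825, 0.1132, 0.12]
tool_rot: [-0.062, 0.21, 0.938, -0.268]
force: [-3.6, 2.1, 3.7]
width: 0.313
```

```bash
python3 -c "
from h import *
th=np.radians(154.7);o=np.array([np.cos(th),np.sin(th),0])
chk(32,H+o*.004*157/60);print(cur()[2]['force']@o)"
```

```text
14.6667 [0.5825 0.1132 0.12  ] vel 0.027272233412648585 F [-3.5805  2.0766  3.7009] M [ 0.4833  0.4513 -0.3951] w 0.31334924185536456
rot to go [ 0.081  -0.1392  0.0928] shift to go mm [-0.9137  0.4575 -0.8103] q [-0.6143  0.7342  0.2392  1.5071  0.2037  1.3484  0.6407]
4.124489059350804
```

Call:
{"name": "servo_tool", "arguments": {"targets": [[0.02,-0.03,0,4,0,0,1],[0.04,-0.04,0,6,0,0,1],[0.04,-0.04,0,6,0,0,1],[0.04,-0.04,0,6,0,0,1],[0.04,-0.04,0,6,0,0,1],[0.01,-0.02,0,2,0,0,1],[0,0,0,0,0,0,1],[0,0,0,0,0,0,1],[0,0,0,0,0,0,1]]}}

```text
t: 15.42
tcp_pos: [0.5804, 0.1122, 0.1216]
tool_rot: [-0.114, 0.188, 0.837, -0.501]
force: [-3.5, 3.2, 2.5]
width: 0.314
```

Call:
{"name": "servo_tool", "arguments": {"targets": [[0.1,0,0,0,0,0,1],[0.1,0,0,0,0,0,1],[0.1,0,0,0,0,0,1],[0,0,0,0,0,0,1],[0,0,0,0,0,0,1],[0,0,0,0,0,0,1]]}}

```text
t: 15.92
tcp_pos: [0.5788, 0.1128, 0.1219]
tool_rot: [-0.113, 0.188, 0.838, -0.5]
force: [4.4, 2.1, -2.2]
width: 0.312
```

```bash
python3 -c "
from h import *
th=np.radians(154.7);o=np.array([np.cos(th),np.sin(th),0])
chk(62,H+o*(.004*187/60+.003));print(cur()[2]['force']@o)"
```

```text
15.9167 [0.5788 0.1128 0.1219] vel 0.004462048284423256 F [ 4.4025  2.0914 -2.205 ] M [ 1.3573 -0.966   0.737 ] w 0.31210378936975824
rot to go [ 0.2852 -0.0296 -0.008 ] shift to go mm [ 1.0065  0.5786 -1.2116] q [-0.7294  1.0331  0.3243  1.2557  0.3401  1.7671  0.6103]
-3.0864172523963416
```

Call:
{"name": "servo_tool", "arguments": {"targets": [[0.1,0,0,0,0,0,1],[0.1,0,0,0,0,0,1],[0.1,0,0,0,0,0,1],[0,0,0,0,0,0,1],[0,0,0,0,0,0,1]]}}

```text
t: 16.33
tcp_pos: [0.5752, 0.1142, 0.1219]
tool_rot: [-0.113, 0.188, 0.837, -0.501]
force: [0.5, 1.6, -0.1]
width: 0.314
```

```bash
python3 -c "
from h import *
th=np.radians(154.7);o=np.array([np.cos(th),np.sin(th),0])
chk(62,H+o*(.004*187/60+.006));print(cur()[2]['force']@o)"
```

```text
16.3333 [0.5752 0.1142 0.1219] vel 0.0013776795738737805 F [ 0.5471  1.6257 -0.0798] M [ 1.2695 -0.5989  0.0936] w 0.31382229383322063
rot to go [ 0.2029 -0.114   0.0355] shift to go mm [ 0.1223  0.7046 -1.4164] q [-0.7332  1.0305  0.3232  1.2627  0.3376  1.7671  0.6064]
0.20008087101891378
```

Call:
{"name": "servo_tool", "arguments": {"targets": [[0.2,0,0,0,0,0,1],[0.5,0,0,0,0,0,1],[0.6,0,0,0,0,0,1],[0.6,0,0,0,0,0,1],[0.2,0,0,0,0,0,1],[0,0,0,0,0,0,1],[0,0,0,0,0,0,1]]}}

```text
t: 16.92
tcp_pos: [0.5566, 0.1231, 0.1222]
tool_rot: [-0.113, 0.188, 0.837, -0.501]
force: [0.9, -0.6, -1.4]
width: 0.317
```

```bash
python3 - <<'E'
from h import *
th=np.radians(154.7);o=np.array([np.cos(th),np.sin(th),0])
chk(62,H+o*(.004*187/60+.027));print(cur()[2]['force']@o)
f=grab_frame('side');save('side5',f)
im=cv2.cvtColor(f['color'],cv2.COLOR_RGB2BGR)
c=(210,180)
im=im[c[1]:c[1]+90,c[0]:c[0]+120];cv2.imwrite('pics/z5side.png',cv2.resize(im,None,fx=6,fy=6,interpolation=cv2.INTER_CUBIC))
E
```

```text
16.9167 [0.5566 0.1231 0.1222] vel 0.008167516437493806 F [ 0.8871 -0.6096 -1.3968] M [ 1.1197 -0.5125  0.0055] w 0.31724899711849996
rot to go [ 0.2175 -0.047   0.0021] shift to go mm [ 0.506   0.9316 -1.1558] q [-0.7572  1.0112  0.3169  1.3042  0.3259  1.7575  0.5793]
-1.0625232879980233
```

View pics/z5side.png

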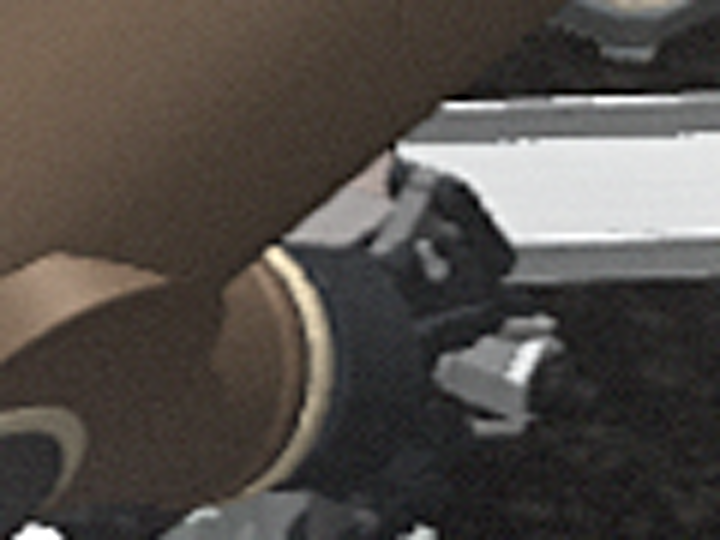

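Call:
{"name": "servo_tool", "arguments": {"targets": [[0.3,0,0,0,0,0,1],[0.6,0,0,0,0,0,1],[0.7,0,0,0,0,0,1],[0.8,0,0,0,0,0,1],[0.8,0,0,0,0,0,1],[0.8,0,0,0,0,0,1],[0.5,0,0,0,0,0,1],[0,0,0,0,0,0,1],[0,0,0,0,0,0,1]]}}

```text
t: 17.72
tcp_pos: [0.516, 0.1426, 0.1222]
tool_rot: [-0.113, 0.188, 0.837, -0.501]
force: [0.4, 0.1, -1.0]
width: 0.311
```

```bash
python3 - <<'E'
from h import *
p,r,s=cur();print(s['t'],p,s['force'],s['joint_pos'])
for n in ['side','top']:
    f=grab_frame(n);save(n+'6',f)
    C=cloud(f)
    for d in trace(n,'sensor')[:2]:
        m=d['pixels']&(f['range_z']>0);print(n,d['score'],d['xy'],np.percentile(C[m],[3,50,97],axis=0))
E
```

```text
17.7167 [0.51600831 0.1425827  0.1221939 ] [ 0.44214758  0.12122192 -1.03189554] [-0.80836909  0.97405097  0.30172647  1.38554723  0.2968698   1.74070024
  0.52230124]
side 0.73 [318.4, 250.1] [[ 0.48449083 -0.03859157  0.00127883]
 [ 0.50880682  0.15708789  0.1277723 ]
 [ 0.53457656  0.16380434  0.13845992]]
top 0.83 [217.2, 273.0] [[0.40952842 0.04337093 0.01483494]
 [0.45926436 0.10477354 0.02925692]
 [0.49663894 0.14760642 0.04073   ]]
top 0.56 [200.6, 234.7] [[0.48500104 0.1150261  0.00144025]
 [0.54229449 0.13367253 0.13024356]
 [0.58172763 0.16004595 0.13770223]]
```

View pics/side6.png

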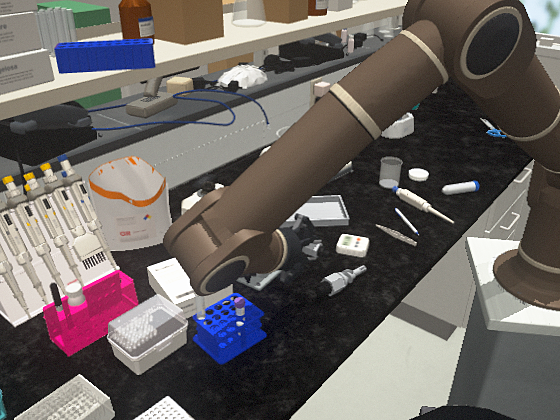

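View pics/top6.png

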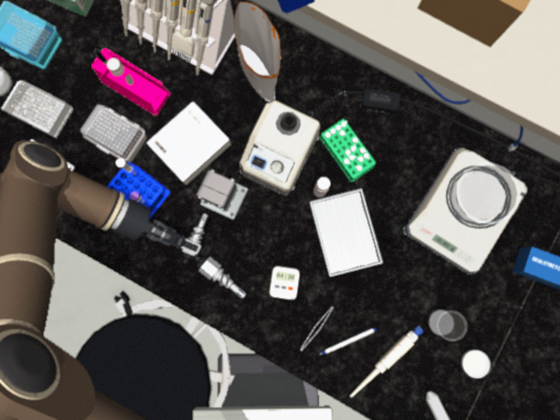

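```bash
python3 - <<'E'
from h import *
p,r,s=cur()
p,r=rows(p,r,p+np.array([-.018,.008,.13]),pose(62),1,n=6)
p,r=rows(p,r,np.array([.532,-.209,.25]),pose(0,193.4),1,n=16)
E
```

```text
6 rows
[[0.33, -1.91, -1.02, 0.0, -0.0, -0.0, 1], [0.33, -1.92, -1.01, 0.1, -0.0, -0.0, 1], [0.32, -1.91, -1.02, 0.0, -0.0, -0.0, 1], [0.33, -1.92, -1.01, 0.0, -0.1, -0.0, 1], [0.33, -1.91, -1.02, 0.1, 0.0, -0.0, 1], [0.32, -1.92, -1.01, 0.0, 0.0, -0.0, 1]]
16 rows
[[-1.15, -0.9, 1.72, -3.7, -1.3, -2.2, 1], [-1.07, -1.05, 1.68, -3.7, -1.3, -2.2, 1], [-0.99, -1.19, 1.63, -3.8, -1.3, -2.1, 1], [-0.91, -1.34, 1.57, -3.7, -1.3, -2.2, 1], [-0.82, -1.47, 1.49, -3.7, -1.3, -2.2, 1], [-0.73, -1.59, 1.42, -3.7, -1.3, -2.2, 1], [-0.63, -1.71, 1.32, -3.7, -1.3, -2.1, 1], [-0.54, -1.82, 1.23, -3.8, -1.3, -2.2, 1], [-0.45, -1.9, 1.11, -3.7, -1.3, -2.2, 1], [-0.34, -1.99, 0.99, -3.7, -1.3, -2.2, 1], [-0.24, -2.07, 0.87, -3.7, -1.3, -2.2, 1], [-0.15, -2.12, 0.74, -3.7, -1.4, -2.1, 1], [-0.05, -2.17, 0.61, -3.8, -1.3, -2.2, 1], [0.05, -2.21, 0.46, -3.7, -1.3, -2.2, 1], [0.14, -2.22, 0.31, -3.7, -1.3, -2.2, 1], [0.23, -2.24, 0.16, -3.7, -1.3, -2.1, 1]]
```

Call:
{"name": "servo_tool", "arguments": {"targets": [[0.3,-1.0,-0.5,0,0,0,1],[0.3,-1.9,-1.0,0,0,0,1],[0.3,-1.9,-1.0,0,0,0,1],[0.3,-1.9,-1.0,0,0,0,1],[0.3,-1.9,-1.0,0,0,0,1],[0.3,-1.9,-1.0,0,0,0,1],[0.1,-1.0,-0.5,0,0,0,1],[0,0,0,0,0,0,1],[0,0,0,0,0,0,1]]}}

```text
t: 18.67
tcp_pos: [0.4982, 0.1495, 0.2523]
tool_rot: [-0.112, 0.188, 0.837, -0.501]
force: [-0.2, 0.3, -1.1]
width: 0.317
```

Call:
{"name": "servo_tool", "arguments": {"targets": [[-0.6,-0.5,0.9,-2,-0.7,-1.1,1],[-1.1,-0.9,1.7,-3.7,-1.3,-2.2,1],[-1.1,-1.0,1.7,-3.7,-1.3,-2.2,1],[-1.0,-1.2,1.6,-3.7,-1.3,-2.1,1],[-0.9,-1.3,1.6,-3.7,-1.3,-2.2,1],[-0.8,-1.5,1.5,-3.7,-1.3,-2.2,1],[-0.7,-1.6,1.4,-3.7,-1.3,-2.2,1],[-0.6,-1.7,1.3,-3.7,-1.3,-2.1,1],[-0.5,-1.8,1.2,-3.8,-1.3,-2.2,1],[-0.4,-1.9,1.1,-3.7,-1.3,-2.2,1]]}}

```text
t: 19.5
tcp_pos: [0.5199, -0.0638, 0.2427]
tool_rot: [-0.048, 0.008, 0.976, -0.212]
force: [0.8, -0.2, -1.8]
width: 0.312
```

```bash
python3 - <<'E'
from h import *
p,r,s=cur();print(s['t'],p,s['force'],s['joint_pos'],s['width'])
p,r=rows(p,r,np.array([.532,-.209,.25]),pose(0,193.4),1,n=12)
E
```

```text
19.5 [ 0.51985578 -0.06378768  0.24268423] [ 0.78766222 -0.21100708 -1.8258027 ] [-0.64629207  0.35141497  0.53981673  1.82391653  0.25213791  1.18016893
  1.31920697] 0.3117996655276207
12 rows
[[-0.14, -1.13, 0.44, -2.0, -0.7, -1.2, 1], [-0.11, -1.14, 0.39, -2.0, -0.7, -1.1, 1], [-0.08, -1.16, 0.36, -1.9, -0.7, -1.2, 1], [-0.05, -1.17, 0.32, -2.0, -0.7, -1.2, 1], [-0.03, -1.18, 0.28, -2.0, -0.7, -1.2, 1], [0.01, -1.2, 0.24, -2.0, -0.7, -1.1, 1], [0.02, -1.2, 0.2, -2.0, -0.7, -1.2, 1], [0.06, -1.2, 0.15, -2.0, -0.7, -1.2, 1], [0.08, -1.21, 0.11, -1.9, -0.7, -1.1, 1], [0.11, -1.21, 0.07, -2.0, -0.7, -1.2, 1], [0.13, -1.21, 0.03, -2.0, -0.7, -1.2, 1], [0.16, -1.2, -0.02, -2.0, -0.7, -1.2, 1]]
```

Call:
{"name": "servo_tool", "arguments": {"targets": [[-0.2,-1.6,0.6,-2.9,-1,-1.7,1],[-0.1,-1.7,0.5,-2.9,-1,-1.7,1],[-0.1,-1.7,0.4,-2.9,-1,-1.7,1],[0,-1.7,0.35,-2.9,-1,-1.7,1],[0,-1.8,0.3,-2.9,-1,-1.7,1],[0.1,-1.7,0.2,-2.9,-1,-1.7,1],[0.15,-1.2,0.1,-2,-0.7,-1.2,1],[0,0,0,0,0,0,1],[0,0,0,0,0,0,1],[0,0,0,0,0,0,1]]}}

```text
t: 20.33
tcp_pos: [0.5289, -0.1788, 0.25]
tool_rot: [-0.011, -0.092, 0.995, -0.041]
force: [0.6, 0.6, -2.1]
width: 0.314
```

```bash
python3 - <<'E'
from h import *
chk(0,np.array([.532,-.209,.25]),193.4,0)
p,r,s=cur();rows(p,r,np.array([.532,-.209,.15]),pose(0,193.4),1,n=6)
for n in ['side','top']:
    f=grab_frame(n);save(n+'7',f)
E
```

```text
20.3333 [ 0.5289 -0.1788  0.25  ] vel 0.031003212221389197 F [ 0.6168  0.624  -2.0814] M [ 0.1321  0.0965 -0.0439] w 0.31386468734547385
rot to go [-4.479  -1.8023 -2.8141] shift to go mm [  2.4845 -30.101    2.4939] q [-0.2124  0.2988  0.5041  1.7838 -0.0664  1.087   2.0584]
6 rows
[[-0.01, -0.37, 1.7, -0.7, -0.3, -0.5, 1], [0.01, -0.39, 1.7, -0.8, -0.3, -0.4, 1], [0.01, -0.42, 1.69, -0.7, -0.3, -0.5, 1], [0.03, -0.43, 1.69, -0.8, -0.3, -0.5, 1], [0.04, -0.46, 1.68, -0.7, -0.3, -0.4, 1], [0.06, -0.48, 1.67, -0.8, -0.3, -0.5, 1]]
```

View pics/side7.png

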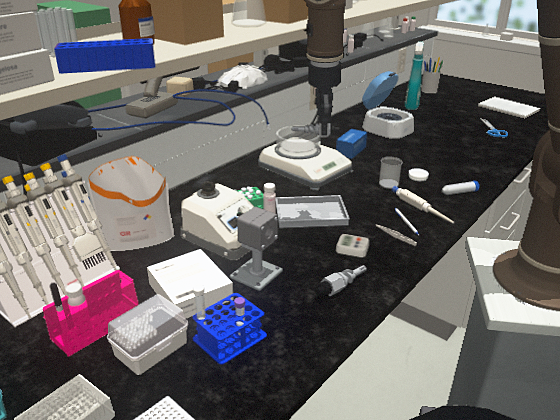

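View pics/top7.png

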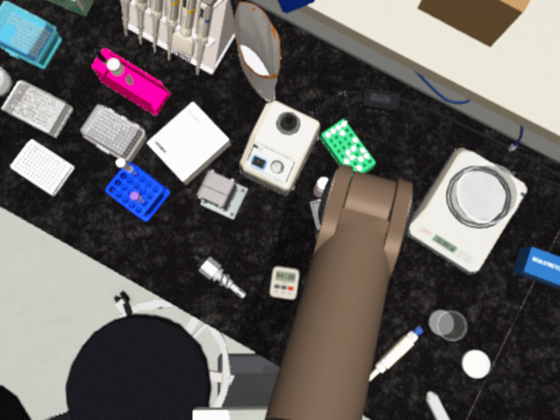

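Call:
{"name": "servo_tool", "arguments": {"targets": [[0,-0.37,1.7,-0.7,-0.3,-0.5,1],[0,-0.4,1.7,-0.8,-0.3,-0.4,1],[0,-0.4,1.7,-0.7,-0.3,-0.5,1],[0.03,-0.43,1.7,-0.8,-0.3,-0.5,1],[0.04,-0.46,1.7,-0.7,-0.3,-0.4,1],[0.06,-0.48,1.7,-0.8,-0.3,-0.5,1],[0,0,0,0,0,0,1],[0,0,0,0,0,0,1],[0,0,0,0,0,0,1],[0,0,0,0,0,0,1]]}}

```text
t: 21.27
tcp_pos: [0.5337, -0.2088, 0.1513]
tool_rot: [0.002, -0.117, 0.993, -0.0]
force: [-0.7, -0.5, -0.9]
width: 0.31
```

```bash
python3 - <<'E'
from h import *
chk(0,np.array([.532,-.209,.05]),193.4,0)
np.set_printoptions(precision=4,suppress=True)
for n in ['side']:
    f=grab_frame(n);save(n+'8',f)
    im=cv2.cvtColor(f['color'],cv2.COLOR_RGB2BGR)[140:245,250:390];cv2.imwrite('pics/z8side.png',cv2.resize(im,None,fx=5.5,fy=5.5,interpolation=cv2.INTER_CUBIC))
E
```

```text
21.2667 [ 0.5337 -0.2088  0.1513] vel 0.007119606082606977 F [-0.692  -0.538  -0.9133] M [-0.0172  0.0136  0.0296] w 0.309996327371038
rot to go [-0.0619  0.1836  0.0874] shift to go mm [  2.0451   0.3634 101.2442] q [-0.0451  0.4351  0.4414  1.8463 -0.2317  0.9074  2.3096]
```

View pics/z8side.png

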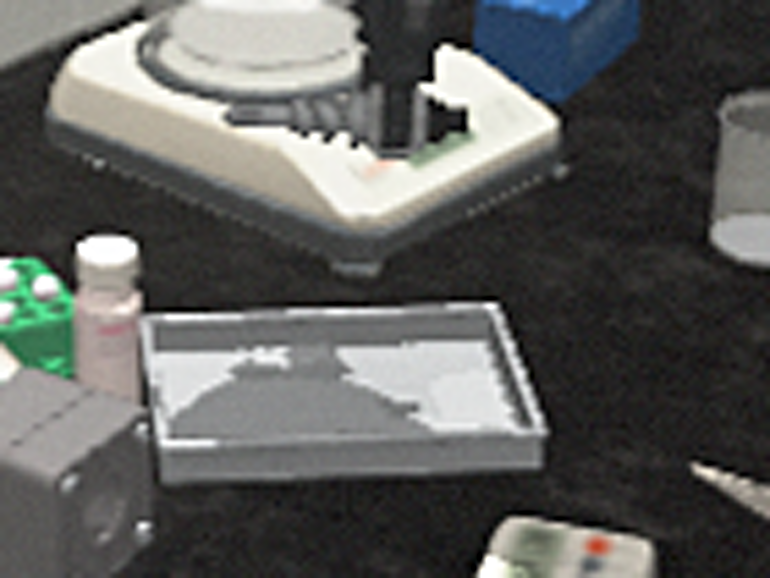

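Call:
{"name": "servo_tool", "arguments": {"targets": [[0.1,0,1.0,0,0.1,0,1],[0.1,0,1.8,0,0.1,0,1],[0,0,1.8,0,0,0,1],[0,0,1.8,0,0,0,1],[0,0,1.8,0,0,0,1],[0,0,1.2,0,0,0,1],[0,0,0.8,0,0,0,1],[0,0,0.6,0,0,0,1],[0,0,0.3,0,0,0,1],[0,0,0,0,0,0,1],[0,0,0,0,0,0,1],[0,0,0,0,0,0,1]]}}

```text
t: 22.32
tcp_pos: [0.5313, -0.2105, 0.0399]
tool_rot: [-0.0, -0.117, 0.993, -0.0]
force: [0.1, -0.1, -2.1]
width: 0.314
```

```bash
python3 - <<'E'
from h import *
chk(0,np.array([.532,-.209,.014]),193.4,0)
for n in ['side']:
    f=grab_frame(n);save(n+'9',f)
    im=cv2.cvtColor(f['color'],cv2.COLOR_RGB2BGR)[165:240,260:360];cv2.imwrite('pics/z9side.png',cv2.resize(im,None,fx=7.5,fy=7.5,interpolation=cv2.INTER_CUBIC))
E
```

```text
22.3167 [ 0.5313 -0.2105  0.0399] vel 0.0032051043828707202 F [ 0.1352 -0.0615 -2.0654] M [ 0.0136  0.0173 -0.0069] w 0.3143486969761848
rot to go [-0.054  -0.0283  0.0082] shift to go mm [-1.0333  1.2926 25.8798] q [ 0.0169  0.5902  0.3706  1.9184 -0.3203  0.6905  2.3843]
```

View pics/z9side.png

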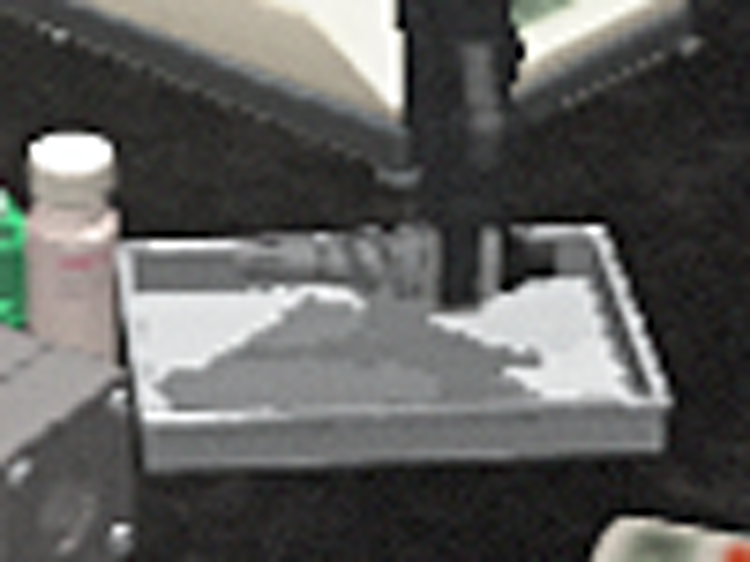

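Call:
{"name": "servo_tool", "arguments": {"targets": [[-0.1,0.1,0.5,0,0,0,1],[0,0,0.5,0,0,0,1],[0,0,0.5,0,0,0,1],[0,0,0.4,0,0,0,1],[0,0,0.2,0,0,0,1],[0,0,0.1,0,0,0,1],[0,0,0,0,0,0,1],[0,0,0,0,0,0,1],[0,0,0,0,0,0,1]]}}

```text
t: 23.12
tcp_pos: [0.5316, -0.2092, 0.0173]
tool_rot: [-0.001, -0.117, 0.993, -0.0]
force: [0.6, -0.1, -1.7]
width: 0.316
```

Call:
{"name": "servo_tool", "arguments": {"targets": [[0,0,0.1,0,0,0,1],[0,0,0.1,0,0,0,1],[0,0,0,0,0,0,1],[0,0,0,0,0,0,1]]}}

```text
t: 23.45
tcp_pos: [0.5319, -0.2092, 0.0161]
tool_rot: [-0.0, -0.117, 0.993, -0.0]
force: [-1.8, 0.5, 7.2]
width: 0.313
```

Call:
{"name": "servo_tool", "arguments": {"targets": [[0,0,-0.06,0,0,0,1],[0,0,0,0,0,0,1],[0,0,0,0,0,0,0.68],[0,0,0,0,0,0,0.66],[0,0,0,0,0,0,0.63],[0,0,0,0,0,0,0.6],[0,0,0,0,0,0,0.55],[0,0,0,0,0,0,0.45],[0,0,0,0,0,0,0.35],[0,0,0,0,0,0,0.35]]}}

```text
t: 24.28
tcp_pos: [0.5314, -0.2091, 0.0157]
tool_rot: [-0.001, -0.117, 0.993, -0.0]
force: [0.1, -1.0, 0.3]
width: 0.651
```

```bash
python3 - <<'E'
from h import *
chk(0,np.array([.532,-.209,.014]),193.4,0)
for n in ['side']:
    f=grab_frame(n);save(n+'10',f)
    im=cv2.cvtColor(f['color'],cv2.COLOR_RGB2BGR)[165:240,260:360];cv2.imwrite('pics/z10side.png',cv2.resize(im,None,fx=7.5,fy=7.5,interpolation=cv2.INTER_CUBIC))
E
```

```text
24.2833 [ 0.5314 -0.2091  0.0157] vel 0.0010159005790731299 F [ 0.1113 -1.0298  0.2773] M [-0.0524  0.0279 -0.0678] w 0.6506077486774597
rot to go [-0.0188 -0.1026  0.0118] shift to go mm [-0.5796 -0.077   1.668 ] q [ 0.0298  0.6279  0.3506  1.9263 -0.3395  0.6464  2.3975]
```

View pics/z10side.png

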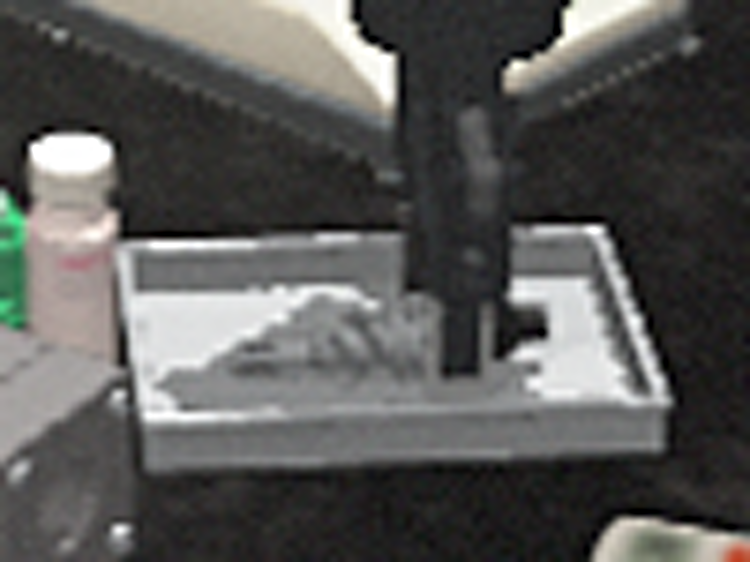

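Released, the sensor lies in the tray. Retreat straight up.

Call:
{"name": "servo_tool", "arguments": {"targets": [[0,0,-0.4,0,0,0,0.35],[0,0,-0.8,0,0,0,0.35],[0,0,-1.5,0,0,0,0.35],[0,0,-2.5,0,0,0,0.35],[0,0,-3,0,0,0,0.35],[0,0,-3,0,0,0,0.35],[0,0,-3,0,0,0,0.35],[0,0,-3,0,0,0,0.35],[0,0,-2,0,0,0,0.35],[0,0,0,0,0,0,0.35],[0,0,0,0,0,0,0.35],[0,0,0,0,0,0,0.35]]}}

```text
t: 25.33
tcp_pos: [0.5313, -0.2086, 0.2075]
tool_rot: [-0.001, -0.117, 0.993, -0.0]
force: [-0.2, -0.6, -0.2]
width: 0.654
```

Call:
{"name": "servo_tool", "arguments": {"targets": [[-2.5,0,0,0,0,0,0.35],[2.5,0,-2,0,0,0,0.35],[2.5,0,-2,0,0,0,0.35],[2.5,0,-2,0,0,0,0.35],[2.5,0,0,0,0,0,0.35],[2.5,0,0,0,0,0,0.35],[0,0,0,0,0,0,0.35],[0,0,0,0,0,0,0.35],[0,0,0,0,0,0,0.35]]}}

```text
t: 26.08
tcp_pos: [0.4347, -0.2316, 0.2672]
tool_rot: [-0.001, -0.117, 0.993, 0.0]
force: [1.0, 0.2, 0.9]
width: 0.653
```

```bash
python3 - <<'E'
from h import *
chk(0,np.array([.532,-.209,.2]),193.4,0)
for n in ['side','top']:
    f=grab_frame(n);save(n+'11',f);C=cloud(f)
    for t in ['sensor','tray','timer','white_box','reagent_bottle','rack_green']:
        for d in trace(n,t)[:2]:
            m=d['pixels']&(f['range_z']>0);print(n,t,round(d['score'],2),np.round(np.median(C[m],0),3))
    if n=='side':
        im=cv2.cvtColor(f['color'],cv2.COLOR_RGB2BGR)[165:240,260:360];cv2.imwrite('pics/z11side.png',cv2.resize(im,None,fx=7.5,fy=7.5,interpolation=cv2.INTER_CUBIC))
E
```

```text
26.0833 [ 0.4347 -0.2316  0.2672] vel 0.015255534061848154 F [0.9721 0.2048 0.8877] M [-0.0457  0.005   0.0203] w 0.6532960038005214
rot to go [ 0.0213 -0.1406  0.0303] shift to go mm [-100.0093   -0.661    66.9796] q [-0.0649  0.1605  0.5213  1.897  -0.0876  1.1088  2.2953]
side sensor 0.87 [0.465 0.123 0.028]
side sensor 0.76 [ 0.538 -0.193  0.021]
side tray 0.59 [ 0.558 -0.202  0.007]
side tray 0.31 [ 0.541 -0.191  0.021]
side timer 0.62 [ 0.436 -0.041  0.019]
side white_box 0.89 [0.766 0.184 0.046]
side rack_green 0.52 [ 0.715 -0.222  0.034]
top sensor 0.7 [ 0.536 -0.197  0.025]
top sensor 0.57 [0.459 0.104 0.028]
top tray 0.6 [ 0.554 -0.206  0.004]
top timer 0.64 [ 0.436 -0.055  0.019]
top white_box 0.91 [0.768 0.166 0.046]
top reagent_bottle 0.73 [ 0.647 -0.142  0.107]
top reagent_bottle 0.21 [ 0.537 -0.196  0.025]
top rack_green 0.3 [ 0.647 -0.142  0.104]
```

View pics/z11side.png

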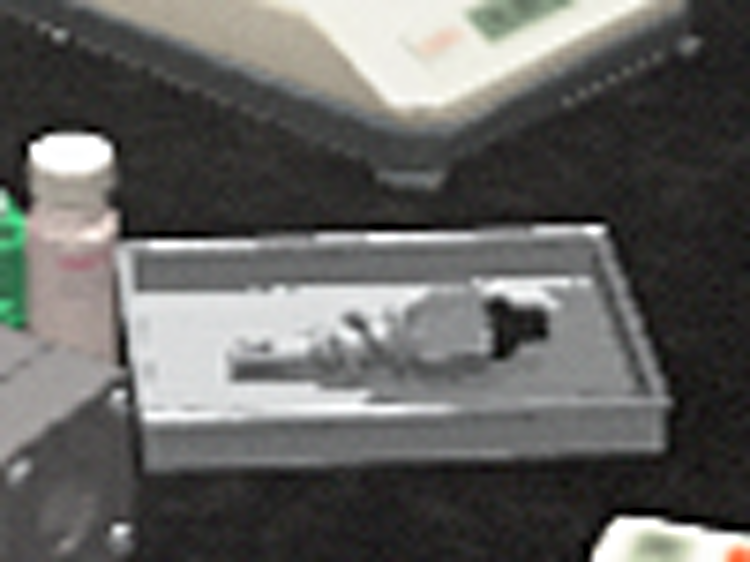

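View pics/top11.png

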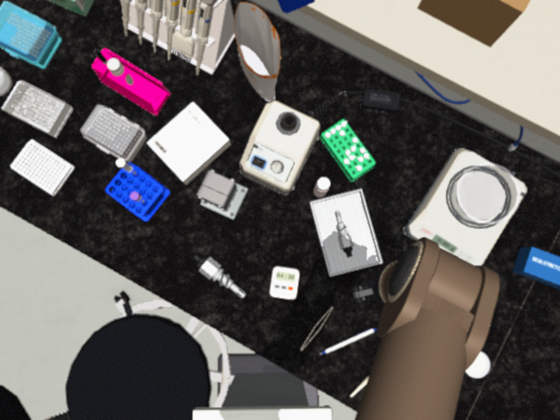

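The sensor lies inside the tray (top picture about (345,230)). The other things are where they were, the port is empty and the arm is clear.

```bash
python3 -c "
from bench import *
print(finish_job())"
```

```text
the job is handed in; nothing more can be done
None
```

The sensor is unscrewed, out of the flow cell and lying inside the steel tray. The job was handed in at about 26 s.

- **Unscrewing:** I gripped the hexagon from above and turned it about 187° counter-clockwise in three swings, moving outwards with the thread. The readings taken during this stayed below about 8 N. A gentle test pull at about 127° was still blocked, with about 7 N resisting. After the last swing it slid freely.
- **Drawing out and laying down:** I pulled it straight out until the probe was clear of the cell. I lowered it along the tray's length to a light touch on the floor (about 7 N), then opened the gripper slowly and backed away upwards.
- **Last checks:** Both cameras show the sensor inside the tray, the port empty and the arm clear.
    - The tray, timer, white box and bottle read within about 5 mm of where they started, which is within the camera noise.
    - The green rack read less surely: the top camera's only detection of it (score 0.3) fell on the bottle, and the side camera had no reading of it at the start to compare with. It looks unmoved in the picture.
    - The larger look-alike on the bench was not touched.

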